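# Couple the phone holder to its ball stand

### The arm

A 6-joint arm with a two-finger parallel gripper is mounted at the origin on the work surface. World frame = base frame: x ahead of the robot, y to its left, z up, the work surface at z = 0. Lengths are in m, angles in rad, forces in N, time in s.
With the tool pointing down it reaches from about 0.25 to 0.725 m from the base axis. Payload 4 kg.
Tool frame: the origin (TCP) lies at the very end of the fingers, on their centre line; the grasp point (between the pads) lies 19 mm behind it (bot.pinch_z is the distance from the TCP to the grasp point, in m); z points along the fingers, x is the direction in which the jaws open and shut, and the axes are right-handed (so a half turn about z gives the same grasp; the last joint's range is limited). The gripper opens to 85 mm and grips with 20 to 120 N. Pads are 22 mm wide; open, the fingers measure 114 mm over their backs; the gripper's body (76 mm by 85 mm) begins 54 mm behind the grasp point. The pads swing forward as they close: fully open they stand 13 mm farther back than shut.
Start: joints at [1.152, 0.241, 0.005, 1.335, 0, 1.571], TCP at [0.203, 0.457, 0.231] pointing down, gripper open.
Joint ranges: [-2.72, 2.72], [-1.05, 1.87], [-1.09, 1.28], [-1.99, 2.15], [-1.42, 1.44], [-3.14, 3.14]. Speed limits (rad/s): [2.79, 2.79, 3.14, 3.14, 3.14, 3.14].

### API

Orientations are given as a unit quaternion [x, y, z, w].
In Python, from workcell import bot gives the robot as it stands. The module is installed in compiled form; this text tells all that it offers.
- The arm moves only by the shell command python3 -m inch 'ROWS'. ROWS is JSON, a list of rows, each a list of 7 numbers: the shift along the tool's x, y, z scaled (see below), then the turn, a rotation vector about the tool's x, y, z scaled (see below), then the gripper command: -1 is fully open, 1 is shut, values between are in proportion. In form: [[x, y, z, wx, wy, wz, gripper], ...]. A call has exactly 8 rows; each row shifts and turns the commanded pose from where the row before left it, along the tool's axes as they then stand; what a row does not reach is not made up. The controller multiplies each number of a shift by 2.5 cm and each number of a turn by 180 degrees. A row lasts 1/10 s, in which the tool goes at most 50 mm and 8.59 degrees, less where a joint would pass 70% of its speed; a pose out of reach is approached as far as the arm can. A call with a number of a shift or a turn outside -1 to 1 is refused whole. A call with a gripper value outside its range is refused whole. The fingers move at their own pace and stop on an object; the grip force is fixed at half the most. Time passes only in rows, so rows that do not move let the fingers close, or fill a call up. It gives the time, the measured TCP pose, the force and the opening at its end, in the units of the state.
- bot.get_obs(): the state, without advancing time (a new reading comes with each control period).
- bot.camera(name): name is "scene" or "top" or "wrist"; returns (picture, depth): 400x640x3 uint8, blue, green, red; 400x640 float32, m along the optical axis (not along the pixel's ray), 0 where there is no reading.
- bot.get_calibration(name): a dict with "vfov" (degrees; the focal length in pixels is half the picture's height over the tangent of half this angle, whatever the lens; pixels are square), "cx", "cy" (the principal point, pixels), "R" (3x3) and "t" (3): a world point X has camera coordinates R X + t. Camera axes: x right, y down, z forward; pixel columns grow to the right and rows downward; lengths in m; the calibration is good to about 2 mm. A picture is of the moment at which its call begins: read the wrist's pose just before it. get_calibration takes no time and is no camera call; for the wrist camera it gives the pose at the moment of the call.
- bot.job_done(): hands the job in, once; it reports no verdict.
The state is a dict: "clock": time; "joint_pos": joint angles; "joint_vel": joint speeds; "tau": joint torques, N m; "eef_pos": TCP position; "tool_rot": TCP orientation; "ft_force": force on the tool from outside, world axes, zero at the start; "ft_torque": the same for the moment, N m; "grip_width": finger opening in m.
Only numpy, scipy, OpenCV 4.12 (cv2) and the standard library are available. Lean on these libraries where they do the work, as an engineer would, in place of code of your own. Each camera call takes 0.05 s, during which the arm holds its last target.

### The job

Set up the phone holder on its ball stand: while it is still standing on the desk raise its locking handle, then lower the holder's socket gently over the ball until it sits flat and fully home on the saucer, and press the handle all the way down to lock it. The ball stud is not quite in the middle of the saucer, so feel your way on and let the ball guide the socket: never force it (no more than about 20 N on the ball). Let go at the end, and leave the bottle, the tumbler and the book where they are.

Things in the scene. Friction and masses are not known exactly. Their poses are not given: they have to be found in the camera images.
- head_grip (a point): Loose grey plastic phone holder, 0.5 to 0.8 kg, standing on the desk. Point: centre of its 38 x 38 mm grip block (35 to 62 mm above the underside), on the socket axis, 48 mm above the underside. z up, +x to the phone ledge, -x to the handle. Grip it from above on its two y faces. Unlocked it stands on the saucer by its weight, but over about 5 N down at the handle's end would start to tip it.
- socket (a point): Centre of the holder's flat underside (axes as head_grip). Round foot plate 74 mm across, 5 mm thick; housing above it about 54 narrowing to 40 mm. The socket opens downward: funnel 44 mm wide at the underside, 28 mm wide at 10 mm up, then a 28 mm bore up to a roof at 35 mm.
- ledge (a point): Middle of the holder's phone ledge, 64 mm along +x from the socket axis, 8 mm above the underside. The ledge is 140 mm long in y, 30 mm wide, at most 20 mm high, its underside level with the foot plate. Two thin prongs at y = +-50 mm rise from it to 93 mm above the underside, leaning out from x = 72 to 88 mm from the axis.
- handle (a joint): Angle of the holder's steel locking handle (rad): 0 = fully down, level, locked; grows as its free end rises, to 0.85 at the stop. It moves a hook in the socket: over about 0.55 the way is clear for the ball, at 0 the hook is under the ball; if the ball is not home the hook jams on it. It stays where it is left; at its end about 1.5 N raises it, 3 to 4 N presses it. Starts at 0 to 0.12.
- handle_end (a point): Point on the handle's centre line 70 mm from its hinge, to pinch or press; a firm pinch cannot pivot, so turn the gripper along with the handle or the holder tips. Hinge line: along the holder's y, 24 mm to -x of the socket axis, 38 mm above the underside. The bar ends 86 mm from the hinge, 14 mm wide (16.5 over the last 16 mm), 9 to 11 mm thick,along its own -x.
- saucer (a point): Middle of the flat top of the fixed ball stand's saucer, 56 mm above the desk, 92 mm across. On it stands a rigid steel stud: ball 25 mm across, ball centre 21.5 mm and top 34 mm above the saucer, on a 10 mm neck, 5 to 7 mm off this point in any direction (not reported: to be felt or seen). Holder fully home: foot plate flat on the saucer, head_grip 48 mm above it.
- stand_foot (a point): Centre of the ball stand's underside, on the desk: round base 130 mm across and 14 mm high, column 32 mm across up to the saucer. The stand is fixed.
- bottle: Water bottle, loose, 64 mm across, 200 mm high, standing; origin at the centre of its underside. Leave alone.
- tumbler: Glass tumbler, loose, 72 mm across, 100 mm high, standing; origin at the centre of its underside. Leave alone.
- book: Closed book, loose, 145 x 205 x 18 mm, lying flat; origin at the centre of its underside. Leave alone.
Mind the look-alikes: they are no part of the job. Of the things shaped like the part that bears head_grip, the grey one is meant. Of the things that look like the part that bears saucer, take the one that is farthest to the robot's right at the start.

How it is judged:
By the outcome, as a careful person would: the job done as asked, in the order asked, and still so for the second after the job is handed in, with the robot touching nothing.
It also fails if it takes over 72 s, if anything falls off the work surface, if the arm or the gripper's body presses on something with over 40 N, if the wrist force passes 120 N, or if a joint passes its speed limit or range.

## Working session

There is one attempt and no reset: what is moved stays moved. The work goes in short steps, Python scripts to look and compute and a shell command to move; the robot and the scene stay as the last step left them, time stands still between calls to the robot, and variables do not carry over. Pictures are saved under pics/ and viewed, and the job is handed in when it is done.

```bash
mkdir -p pics
cat > h.py <<'E'
import numpy as np, cv2, json
from workcell import bot
def snap(n,fn):
    o=bot.get_obs(); c=bot.get_calibration(n); im,d=bot.camera(n)
    cv2.imwrite('pics/%s.png'%fn,im); np.savez('pics/%s.npz'%fn,im=im,d=d,R=c['R'],t=c['t'],vf=c['vfov'],cx=c['cx'],cy=c['cy'])
    return im,d,c
def load(fn):
    z=np.load('pics/%s.npz'%fn); return z['im'],z['d'],dict(vfov=float(z['vf']),cx=float(z['cx']),cy=float(z['cy']),R=z['R'],t=z['t'])
def ray(c,u,v):
    f=200/np.tan(np.radians(c['vfov'])/2); R=np.array(c['R']);t=np.array(c['t'])
    d=R.T@np.array([(u-c['cx'])/f,(v-c['cy'])/f,1.]); return -R.T@t,d
def onz(c,u,v,z):
    o,d=ray(c,u,v); return o+d*(z-o[2])/d[2]
def dep(c,D,u,v):
    o,d=ray(c,u,v); return o+d*D[int(round(v)),int(round(u))]
def proj(c,X):
    f=200/np.tan(np.radians(c['vfov'])/2); p=np.array(c['R'])@np.array(X)+np.array(c['t']); return f*p[0]/p[2]+c['cx'],f*p[1]/p[2]+c['cy']
def cloud(c,D):
    f=200/np.tan(np.radians(c['vfov'])/2); v,u=np.mgrid[0:400,0:640]
    P=np.stack([(u-c['cx'])/f*D,(v-c['cy'])/f*D,D],-1)
    return (P-np.array(c['t']))@np.array(c['R'])
def st():
    o=bot.get_obs()
    for k in ['clock','joint_pos','eef_pos','tool_rot','ft_force','ft_torque','grip_width']: print(k,np.round(o[k],4))
E
python3 - <<'E'
from h import *
st()
for n in ['scene','top','wrist']:
    im,d,c=snap(n,n+'0'); print(n,c)
E
```

```text
clock 0.0
joint_pos [ 1.152   0.2414  0.0037  1.3352 -0.      1.5708]
eef_pos [0.2031 0.4562 0.2304]
tool_rot [ 8.386e-01  5.447e-01 -9.000e-04  6.000e-04]
ft_force [-0.9745  0.1262  0.0951]
ft_torque [ 0.0245 -0.0193  0.0027]
grip_width 0.0854
scene {'vfov': 47.73946767179345, 'cx': 324.54845388978146, 'cy': 194.78693474705148, 'R': array([[-0.6165431 ,  0.78729125,  0.00686238],
       [ 0.65864303,  0.5205323 , -0.54335575],
       [-0.43135132, -0.33048238, -0.8394745 ]]), 't': array([ 0.2940141 , -0.33935646,  1.60919659])}
top {'vfov': 42.57854645732766, 'cx': 317.83518223839576, 'cy': 205.4045541310765, 'R': array([[ 0.01152731, -0.99978011, -0.01751735],
       [-0.98929777, -0.00885463, -0.14564172],
       [ 0.14545459,  0.01900874, -0.9891823 ]]), 't': array([0.06825929, 0.57242623, 1.41385318])}
wrist {'vfov': 65.63546706362916, 'cx': 318.08846797522654, 'cy': 200.10005859464366, 'R': array([[ 0.40768969,  0.91311926, -0.00152681],
       [ 0.88173777, -0.39324277,  0.26057365],
       [ 0.23733441, -0.10757944, -0.96545277]]), 't': array([-0.49913819, -0.034097  ,  0.37938496])}
```

View pics/scene0.png

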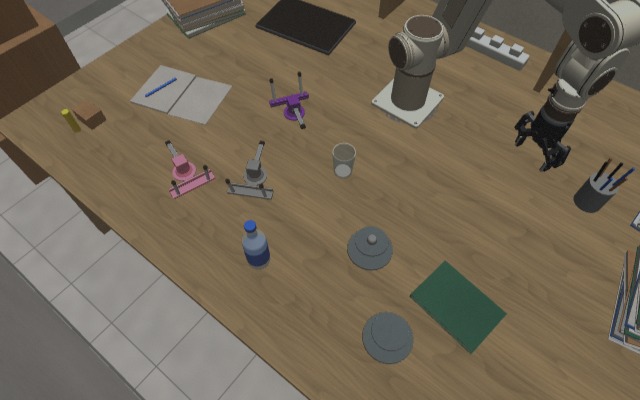

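View pics/top0.png

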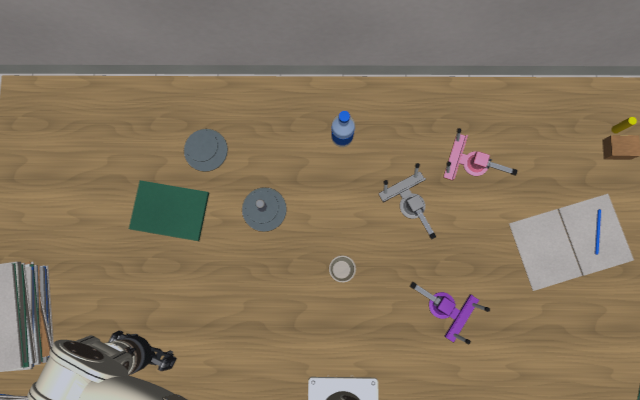

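View pics/wrist0.png

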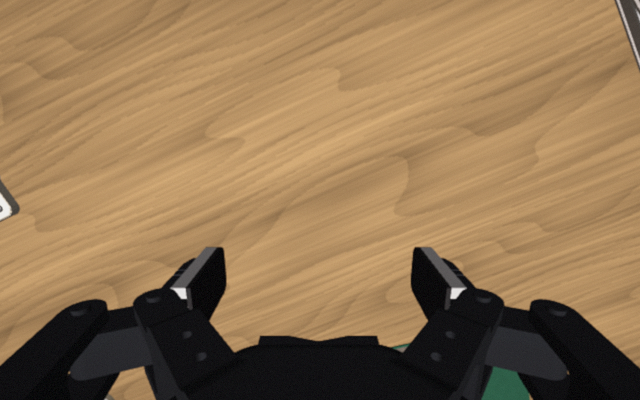

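Scene: the holders in the top view are grey (412,205), pink (477,163) and purple (442,305), and the grey one is meant. The stands are at (264,210), with a ball, and (206,150), with no ball visible. The stand at (264,210) is farther to the robot's right (−y), so it is the target. Next, an enlarged crop to confirm and measurements.

Run:
```python
from h import *
im,d,c=load('top0')
a=cv2.resize(im[150:260,360:460],None,fx=4,fy=4,interpolation=cv2.INTER_CUBIC)
b=cv2.resize(im[150:260,220:320],None,fx=4,fy=4,interpolation=cv2.INTER_CUBIC)
cv2.imwrite('pics/crop0.png',np.hstack([a,b]))
P=cloud(c,d)
for n,u,v in [('saucerA',275,220),('B',206,150),('block',415,203),('ball',261,204),('desk',300,250),('book',170,210),('handleend',432,235),('bottle',344,117),('tumb',342,269)]: print(n,P[v,u].round(4))
ims,ds,cs=load('scene0'); Ps=cloud(cs,ds)
for n,u,v in [('saucerA',360,258),('ball',372,239),('block',254,166),('hend',262,145)]: print('s',n,Ps[v,u].round(4))
```

```text
saucerA [0.5327 0.1982 0.0101]
B [0.7271 0.3961 0.0573]
block [ 0.5774 -0.1967  0.0663]
ball [0.5677 0.2301 0.0865]
desk [0.4472 0.1247 0.0041]
book [0.5574 0.5014 0.0223]
handleend [ 0.4899 -0.2449  0.052 ]
bottle [0.7791 0.0061 0.2046]
tumb [0.3942 0.0037 0.0045]
s saucerA [0.6117 0.2307 0.0145]
s ball [0.5766 0.2387 0.0852]
s block [ 0.5814 -0.1908  0.0583]
s hend [ 0.4955 -0.2391  0.0393]
```

View pics/crop0.png

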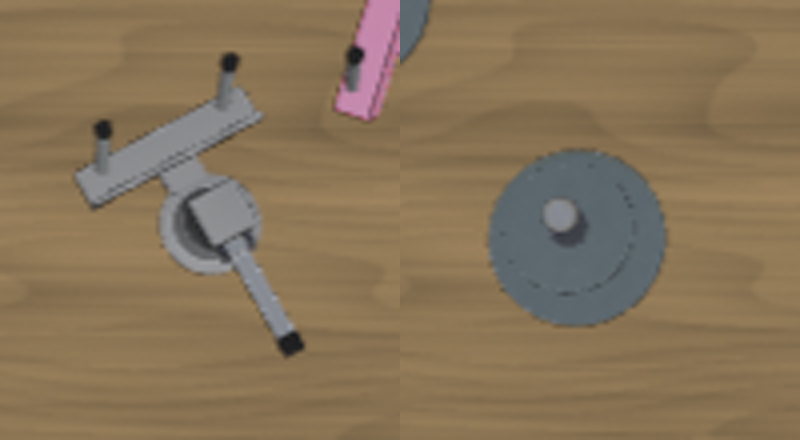

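The crop confirms it: the grey holder's block is at crop (225,210), its handle runs to the lower right (290,345) and its ledge lies to the upper left. The target stand shows the ball at crop (560,215), and the ball sits off-centre. Now I'll carry the wrist camera over the holder.

```bash
R='x'
python3 -m inch '[[-0.73,1,-0.35,0,0,0,-1],[-0.73,1,-0.35,0,0,0,-1],[-0.73,1,-0.35,0,0,0,-1],[-0.73,1,-0.35,0,0,0,-1],[-0.73,1,-0.35,0,0,0,-1],[-0.73,1,-0.35,0,0,0,-1],[-0.73,1,-0.35,0,0,0,-1],[-0.73,1,-0.35,0,0,0,-1]]'
python3 -m inch '[[-0.73,1,0,0,0,0,-1],[-0.73,1,0,0,0,0,-1],[-0.73,1,0,0,0,0,-1],[-0.73,1,0,0,0,0,-1],[-0.73,1,0,0,0,0,-1],[-0.73,1,0,0,0,0,-1],[-0.73,1,0,0,0,0,-1],[-0.73,1,0,0,0,0,-1]]'
python3 -m inch '[[-0.73,1,0,0,0,0,-1],[-0.73,1,0,0,0,0,-1],[-0.73,1,0,0,0,0,-1],[-0.73,1,0,0,0,0,-1],[-0.73,1,0,0,0,0,-1],[-0.73,1,0,0,0,0,-1],[-0.73,1,0,0,0,0,-1],[-0.73,1,0,0,0,0,-1]]'
python3 -m inch '[[0,0,0,0,0,0.047,-1],[0,0,0,0,0,0.047,-1],[0,0,0,0,0,0.047,-1],[0,0,0,0,0,0.047,-1],[0,0,0,0,0,0.047,-1],[0,0,0,0,0,0.047,-1],[0,0,0,0,0,0.047,-1],[0,0,0,0,0,0.047,-1]]'
python3 -m inch '[[0,0,0,0,0,0.047,-1],[0,0,0,0,0,0.047,-1],[0,0,0,0,0,0.047,-1],[0,0,0,0,0,0.047,-1],[0,0,0,0,0,0.047,-1],[0,0,0,0,0,0.047,-1],[0,0,0,0,0,0.047,-1],[0,0,0,0,0,0,-1]]'
python3 -c "
from h import *
st(); snap('wrist','w1')"
```

```text
clock: 0.95
eef_pos: [0.3269, 0.2408, 0.3015]
tool_rot: [0.839, 0.545, -0.0, 0.0]
ft_force: [0.8, -0.1, 0.3]
grip_width: 0.0853
clock: 1.75
eef_pos: [0.4503, 0.0261, 0.3011]
tool_rot: [0.839, 0.545, -0.0, -0.0]
ft_force: [0.7, 0.2, -0.4]
grip_width: 0.0856
clock: 2.55
eef_pos: [0.5737, -0.1885, 0.3008]
tool_rot: [0.839, 0.545, -0.0, -0.0]
ft_force: [0.5, 0.4, 0.4]
grip_width: 0.0854
clock: 3.35
eef_pos: [0.5732, -0.1873, 0.3007]
tool_rot: [1.0, -0.018, -0.001, -0.0]
ft_force: [-0.1, 0.5, -0.8]
grip_width: 0.0853
clock: 4.15
eef_pos: [0.5732, -0.1873, 0.3008]
tool_rot: [0.862, -0.507, -0.0, 0.0]
ft_force: [0.6, 0.1, -0.3]
grip_width: 0.0852
clock 4.15
joint_pos [-0.3158  0.4453  0.4754  1.6019 -0.      2.3175]
eef_pos [ 0.5732 -0.1873  0.3008]
tool_rot [ 8.622e-01 -5.066e-01 -5.000e-04  1.000e-04]
ft_force [ 0.5994  0.1024 -0.3158]
ft_torque [-0.0329 -0.0131  0.0561]
grip_width 0.0852
```

View pics/w1.png

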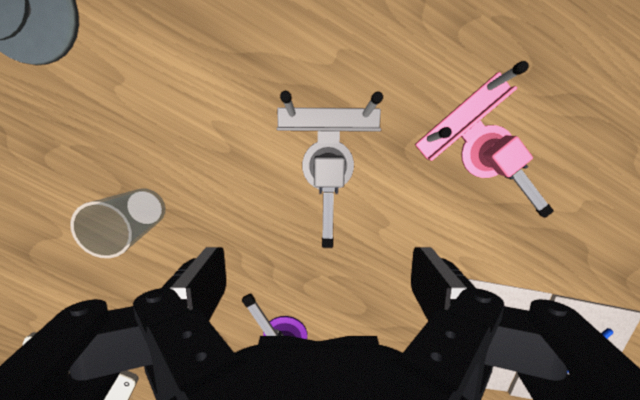

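The wrist view shows the grey holder upright in the image: block (329,172), handle end (327,242), ledge (329,120). I'll measure these.

Run:
```python
from h import *
im,d,c=load('w1'); P=cloud(c,d)
cv2.imwrite('pics/w1c.png',cv2.resize(im[85:255,270:390],None,fx=3.5,fy=3.5,interpolation=cv2.INTER_CUBIC))
for v in [115,128,160,166,172,180,195,205,215,225,232,238,242]: print(v,[P[v,u].round(4).tolist() for u in (328,)])
# row scans for widths
hx=np.array([np.cos(np.radians(29)),np.sin(np.radians(29))]);
Z=P[...,2]
for v in [172,200,220,240]:
    print(v,'z',[int(1000*z) for z in Z[v,308:350]])
```

```text
115 [[0.6388, -0.166, 0.0096]]
128 [[0.624, -0.1739, 0.0208]]
160 [[0.5915, -0.191, 0.0638]]
166 [[0.5849, -0.1947, 0.0626]]
172 [[0.5785, -0.1983, 0.0637]]
180 [[0.5695, -0.2034, 0.0629]]
195 [[0.5487, -0.2158, 0.044]]
205 [[0.5367, -0.2226, 0.0442]]
215 [[0.5246, -0.2295, 0.0449]]
225 [[0.512, -0.2366, 0.0444]]
232 [[0.5036, -0.2413, 0.0459]]
238 [[0.4954, -0.246, 0.0444]]
242 [[0.4909, -0.2485, 0.0462]]
172 z [6, 7, 7, 9, 11, 14, 15, 62, 64, 65, 63, 64, 64, 63, 63, 64, 61, 63, 62, 63, 63, 62, 64, 64, 63, 64, 62, 64, 64, 64, 63, 64, 62, 62, 65, 62, 61, 9, 6, 6, 6, 6]
200 z [1, 1, 0, 1, 2, 0, 1, 2, 2, 2, 0, 1, 2, 1, 0, 0, 44, 44, 45, 44, 43, 44, 43, 45, 45, 44, 0, 1, 0, 0, 0, 1, 1, 0, 1, 1, 0, 0, 2, 1, 0, 2]
220 z [1, 1, 1, 1, 1, 0, 2, 0, 0, 1, 1, 2, 0, 2, 1, 42, 44, 43, 44, 45, 44, 44, 44, 43, 44, 42, 0, 0, 1, 2, 2, 0, 2, 1, 0, 1, 1, 1, 0, 2, 0, 2]
240 z [0, 1, 1, 0, 2, 1, 2, 1, 2, 1, 2, 0, 1, 1, 44, 45, 46, 46, 46, 45, 44, 46, 45, 46, 46, 45, 1, 1, 1, 1, 2, 0, 0, 2, 0, 0, 2, 1, 1, 0, 0, 0]
```

View pics/w1c.png

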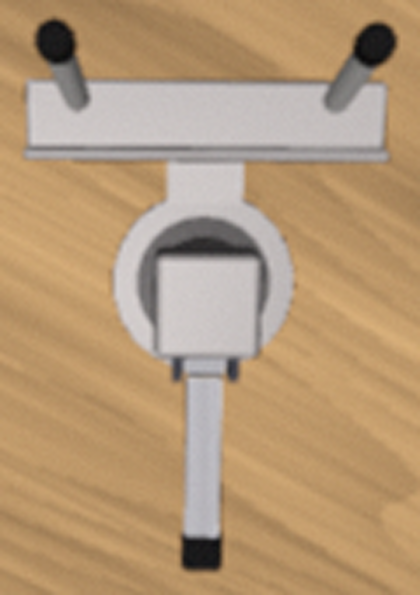

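Run:
```python
from h import *
im,d,c=load('w1'); P=cloud(c,d); v,u=np.mgrid[0:400,0:640]
box=(u>290)&(u<370)
b=box&(v>150)&(v<195)&(abs(P[...,2]-.063)<.005)
Q=P[b]; (cx,cy),(w,h),a=cv2.minAreaRect((Q[:,:2]*1000).astype(np.float32)); print('block',cx,cy,w,h,a,Q[:,2].mean())
m=box&(v>194)&(v<250)&(P[...,2]>.03)&(P[...,2]<.06); H=P[m]
vx,vy,x0,y0=cv2.fitLine(H[:,:2].astype(np.float32),cv2.DIST_HUBER,0,.001,.001).ravel(); print('yaw',np.degrees(np.arctan2(vy,vx)), 'pt',x0,y0)
s=(H[:,:2]-[cx/1000,cy/1000])@[vx,vy]; print('s range',s.min(),s.max()); p=np.polyfit(s,H[:,2],1); print('slope',p)
n=np.array([-vy,vx]); print('lateral block centre off line',(np.array([cx/1000,cy/1000])-[x0,y0])@n)
# second view: top camera heights by triangulating block centre
T,dt,ct=load('top0'); Pt=cloud(ct,dt)
print('proj block in top',proj(ct,[cx/1000,cy/1000,.062]), 'handle tip', proj(ct,[.4905,-.2487,.045]))
```

```text
block 578.749267578125 -200.6749267578125 37.86570739746094 36.78410339355469 29.05640411376953 0.06322886473221155
yaw 28.477736 pt 0.51619726 -0.23395781
s range -0.10973782284911264 -0.033260206945472104
slope [-0.02432754  0.04287224]
lateral block centre off line -0.0005701363499871639
proj block in top (np.float64(416.1514812741169), np.float64(202.76033836320101)) handle tip (np.float64(432.8462548302182), np.float64(235.00848447601305))
```

```bash
python3 -m inch '[[0.066,0.455,0.9,0,0,0,-1],[0.066,0.455,0.9,0,0,0,-1],[0.066,0.455,0.9,0,0,0,-1],[0.066,0.455,0.9,0,0,0,-1],[0.066,0.455,0.9,0,0,0,-1],[0.066,0.455,0.9,0,0,0,-1],[0.066,0.455,0.9,0,0,0,-1],[0.066,0.455,0.9,0,0,0,-1]]'
python3 -m inch '[[0,0,0,0.039,0,0,-1],[0,0,0,0.039,0,0,-1],[0,0.16,0.64,0,0,0,-1],[0,0.16,0.64,0,0,0,-1],[0,0.16,0.64,0,0,0,-1],[0,0.16,0.64,0,0,0,-1],[0,0,0,0,0,0,-1],[0,0,0,0,0,0,-1]]'
python3 -c "
from h import *
st(); snap('wrist','w2');snap('top','t2')
im,d,c=load('w2'); print(proj(c,[.4905,-.2487,.045]))"
```

```text
clock: 5.0
eef_pos: [0.4998, -0.2433, 0.1203]
tool_rot: [0.863, -0.505, -0.0, 0.0]
ft_force: [0.2, -0.2, 0.1]
grip_width: 0.0854
clock: 5.8
eef_pos: [0.5001, -0.243, 0.0553]
tool_rot: [0.856, -0.502, 0.062, -0.105]
ft_force: [-0.2, -0.9, -0.1]
grip_width: 0.0853
clock 5.8
joint_pos [-0.5692  0.4132 -0.2738  0.7667  0.2154  2.0756]
eef_pos [ 0.5001 -0.243   0.0553]
tool_rot [ 0.856  -0.5023  0.0616 -0.1054]
ft_force [-0.1627 -0.9271 -0.0893]
ft_torque [-0.1446  0.2117 -0.0209]
grip_width 0.0853
(np.float64(318.02089465601415), np.float64(270.50475959484834))
```

View pics/w2.png

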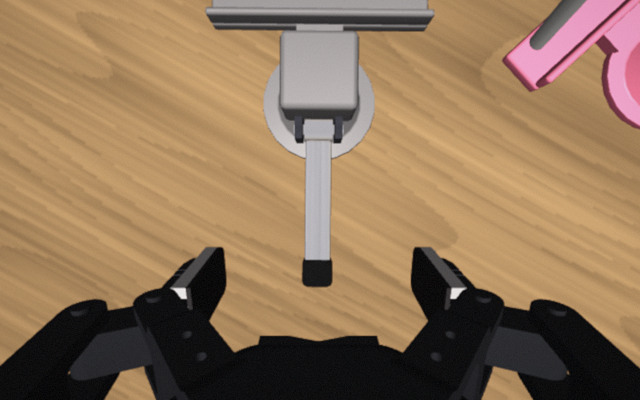

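```bash
python3 -m inch '[[0,0.11,0.436,0,0,0,-1],[0,0.11,0.436,0,0,0,-1],[0,0.11,0.436,0,0,0,-1],[0,0,0,0,0,0,-1],[0,0,0,0,0,0,1],[0,0,0,0,0,0,1],[0,0,0,0,0,0,1],[0,0,0,0,0,0,1]]'
python3 -c "
from h import *
st(); snap('wrist','w3')"
```

```text
clock: 6.7
eef_pos: [0.5006, -0.2434, 0.0221]
tool_rot: [0.856, -0.503, 0.062, -0.105]
ft_force: [-0.3, 0.2, -0.2]
grip_width: 0.0283
clock 6.7
joint_pos [-0.5694  0.4584 -0.3088  0.6848  0.2153  2.077 ]
eef_pos [ 0.5006 -0.2434  0.0221]
tool_rot [ 0.8556 -0.5029  0.0624 -0.1053]
ft_force [-0.2974  0.2242 -0.1513]
ft_torque [-0.0718  0.2458  0.0052]
grip_width 0.0283
```

View pics/w3.png

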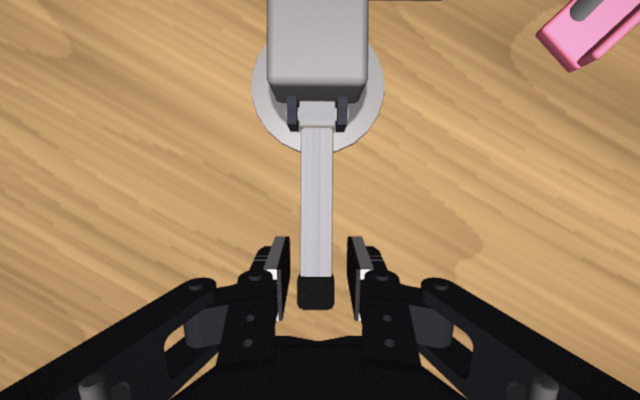

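```bash
python3 -m inch '[[0,0,0,0,0,0,1],[0,0,0,0,0,0,1],[0,0,0,0,0,0,1],[0,0,0,0,0,0,1],[0,0,0,0,0,0,1],[0,0,0,0,0,0,1],[0,-0.006,-0.176,-0.021,0,0,1],[0,-0.006,-0.176,-0.021,0,0,1]]'
python3 -c "
from h import *
st()"
```

```text
clock: 7.55
eef_pos: [0.498, -0.2441, 0.0303]
tool_rot: [0.86, -0.507, 0.028, -0.048]
ft_force: [-1.5, 0.3, 0.5]
grip_width: 0.0123
clock 7.55
joint_pos [-0.5071  0.476  -0.224   0.813   0.0939  2.1305]
eef_pos [ 0.498  -0.2441  0.0303]
tool_rot [ 0.8605 -0.5065  0.0277 -0.0476]
ft_force [-1.5499  0.2921  0.5055]
ft_torque [ 0.0597  0.1161 -0.0296]
grip_width 0.0123
```

```bash
python3 -m inch '[[0,-0.006,-0.176,-0.021,0,0,1],[0,-0.006,-0.176,-0.021,0,0,1],[0,-0.006,-0.176,-0.021,0,0,1],[0,-0.006,-0.176,-0.021,0,0,1],[0,0,0,0,0,0,1],[0,0,0,0,0,0,1],[0,0,0,0,0,0,1],[0,0,0,0,0,0,1]]'
python3 -c "
from h import *
st(); snap('wrist','w4');snap('scene','s4')
im,d,c=load('s4'); cv2.imwrite('pics/s4c.png',cv2.resize(im[80:230,170:330],None,fx=4,fy=4))"
```

```text
clock: 8.35
eef_pos: [0.4994, -0.2437, 0.048]
tool_rot: [0.86, -0.505, -0.038, 0.064]
ft_force: [-0.7, 0.5, 4.9]
grip_width: 0.0124
clock 8.35
joint_pos [-0.3902  0.5591 -0.027   1.0781 -0.1168  2.2488]
eef_pos [ 0.4994 -0.2437  0.048 ]
tool_rot [ 0.8597 -0.5053 -0.0378  0.0644]
ft_force [-0.732   0.4699  4.9399]
ft_torque [ 0.3085 -0.0302 -0.0975]
grip_width 0.0124
```

View pics/s4c.png

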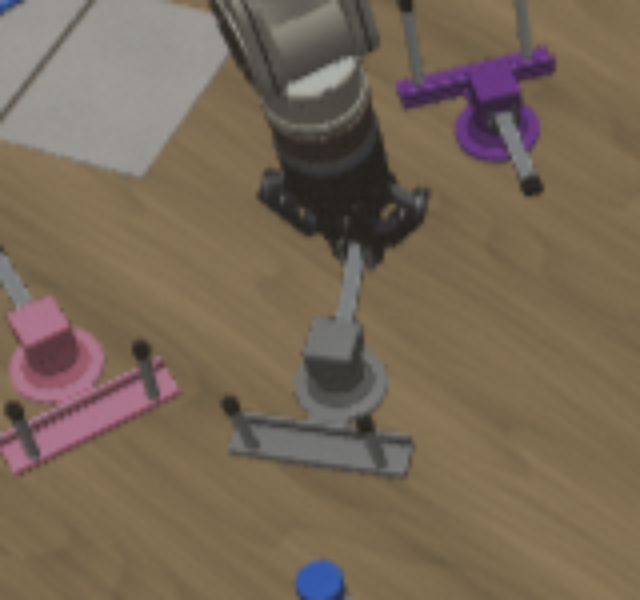

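View pics/w4.png

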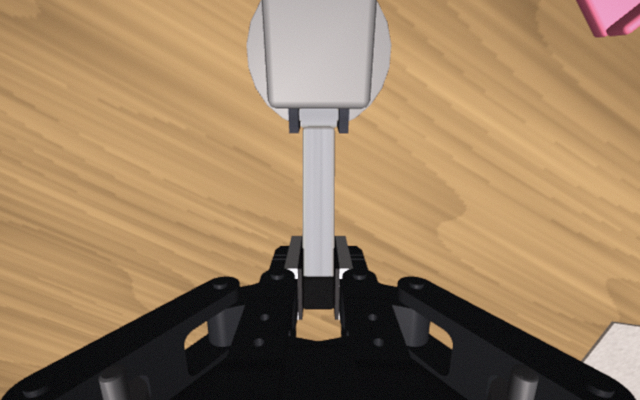

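Run:
```python
from h import *
im,d,c=load('w4'); P=cloud(c,d)
A=np.array([.5785,-.2003]);hx=np.array([.878,.478]);hy=np.array([-.478,.878])
for v in list(range(2,108,15))+list(range(130,240,15)):
    q=np.median(P[v-1:v+2,312:326].reshape(-1,3),0); print(v,((q[:2]-A)@hx*1000).round(1),((q[:2]-A)@hy*1000).round(1),(q[2]*1000).round(1))
from scipy.spatial.transform import Rotation as R
o=bot.get_obs(); M=R.from_quat(o['tool_rot']).as_matrix(); e=np.array(o['eef_pos']); g=e-.019*M[:,2]
print('grasp',(g[:2]-A)@hx,(g[:2]-A)@hy,g[2],'z',M[:,2]@[*hx,0],M[2,2])
```

```text
2 15.1 0.1 63.3
17 10.8 0.2 63.4
32 6.5 0.1 63.5
47 2.0 0.1 63.6
62 -2.6 0.0 63.6
77 -7.4 -0.0 63.2
92 -12.4 -0.1 63.4
107 -17.7 -0.1 61.9
130 -29.1 -0.3 46.6
145 -35.1 -0.2 49.2
160 -40.9 -0.3 51.8
175 -46.8 -0.3 54.2
190 -52.8 -0.4 56.9
205 -58.8 -0.6 59.1
220 -64.5 -0.5 61.7
235 -70.6 -0.5 64.5
grasp -0.08733908482756084 -0.00023746619769086946 0.06674336630830086 z -0.14898385229238761 -0.9888314013533279
```

```bash
python3 -m inch '[[0,-0.006,-0.19,-0.021,0,0,1],[0,-0.006,-0.19,-0.021,0,0,1],[0,0,0,0,0,0,1],[0,-0.006,-0.18,-0.021,0,0,1],[0,-0.006,-0.18,-0.021,0,0,1],[0,0,0,0,0,0,1],[0,0,0,0,0,0,1],[0,0,0,0,0,0,1]]'
cat > hd.py <<'E'
from h import *
import sys
st(); fn=sys.argv[1]; im,d,c=snap('wrist',fn); P=cloud(c,d)
A=np.array([.5785,-.2003]);hx=np.array([.878,.478]);hy=np.array([-.478,.878])
for v in list(range(2,240,14)):
    q=np.median(P[v-1:v+2,312:326].reshape(-1,3),0); print(v,((q[:2]-A)@hx*1000).round(1),((q[:2]-A)@hy*1000).round(1),(q[2]*1000).round(1))
E
python3 hd.py w5
```

```text
clock: 9.25
eef_pos: [0.5029, -0.2416, 0.0655]
tool_rot: [0.844, -0.496, -0.105, 0.178]
ft_force: [-1.7, -0.9, 4.6]
grip_width: 0.0128
clock 9.25
joint_pos [-0.2901  0.7     0.2077  1.3774 -0.2928  2.3877]
eef_pos [ 0.5029 -0.2416  0.0655]
tool_rot [ 0.8436 -0.4958 -0.1047  0.1776]
ft_force [-1.6621 -0.9044  4.625 ]
ft_torque [-0.0523  0.3194 -0.0437]
grip_width 0.0128
2 18.3 0.5 45.8
16 16.6 0.4 62.6
30 13.0 0.3 63.2
44 9.1 0.3 63.3
58 4.9 0.2 63.4
72 0.5 0.2 63.5
86 -4.1 0.1 63.4
100 -9.0 0.2 63.3
114 -14.2 0.2 63.7
128 -27.7 -0.1 46.9
142 -32.0 0.1 51.2
156 -36.8 -0.1 54.9
170 -41.6 -0.3 58.7
184 -46.3 -0.1 62.4
198 -50.8 -0.2 66.3
212 -55.6 -0.2 70.0
226 -60.1 -0.4 73.6
```

```bash
python3 -m inch '[[0,-0.006,-0.18,-0.021,0,0,1],[0,0,0,0,0,0,1],[0,0,0,0,0,0,-1],[0,0,0,0,0,0,-1],[0,0,0,0,0,0,-1],[0,0,0,0,0,0,-1],[0,0,0,0,0,0,-1],[0,0,0,0,0,0,-1]]'
python3 -m inch '[[0,0,-1,0,0,0,-1],[0,0,-1,0,0,0,-1],[0,0,-1,0,0,0,-1],[0,0,-1,0,0,0,-1],[0,0,-0.8,0.046,0,0,-1],[0,0,0,0.046,0,0,-1],[0,0,0,0.046,0,0,-1],[0,0,0,0.016,0,0,-1]]'
python3 hd.py w6
```

```text
clock: 10.1
eef_pos: [0.5054, -0.2403, 0.0696]
tool_rot: [0.837, -0.492, -0.121, 0.205]
ft_force: [0.7, -0.1, -0.3]
grip_width: 0.0857
clock: 10.9
eef_pos: [0.5523, -0.2144, 0.1775]
tool_rot: [0.862, -0.508, 0.003, -0.003]
ft_force: [-0.8, -0.3, -0.8]
grip_width: 0.0853
clock 10.9
joint_pos [-0.3726  0.4449  0.1567  1.2763  0.0046  2.2631]
eef_pos [ 0.5523 -0.2144  0.1775]
tool_rot [ 0.8616 -0.5076  0.0028 -0.0028]
ft_force [-0.7502 -0.3236 -0.8001]
ft_torque [-0.0371  0.0241  0.06  ]
grip_width 0.0853
2 138.8 0.4 1.3
16 127.2 0.3 1.2
30 115.7 0.2 1.4
44 103.8 0.2 1.3
58 91.4 0.1 1.2
72 79.0 0.1 1.4
86 65.6 -0.0 9.3
100 52.6 -0.1 9.9
114 40.0 -0.2 9.4
128 26.6 -0.3 7.0
142 16.7 -0.3 60.9
156 5.6 -0.4 63.2
170 -6.0 -0.4 63.5
184 -18.3 -0.4 62.9
198 -33.2 -0.7 52.3
212 -43.2 -0.4 62.2
226 -53.1 -0.7 71.0
```

View pics/w6.png

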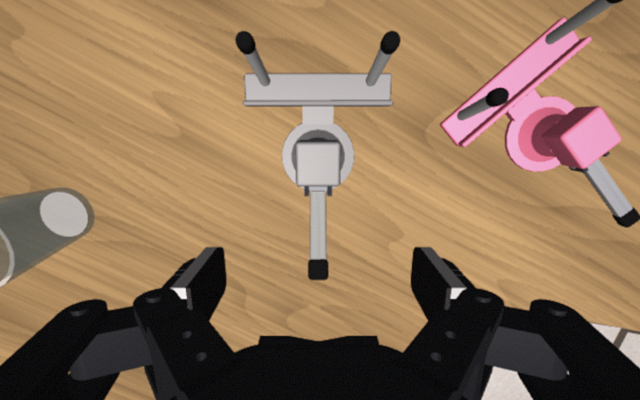

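Run:
```python
from h import *
im,d,c=load('w6'); P=cloud(c,d); v,u=np.mgrid[0:400,0:640]
b=(u>290)&(u<345)&(v>130)&(v<190)&(abs(P[...,2]-.063)<.003)
Q=P[b]; print('block',[np.round(x,1) for x in cv2.minAreaRect((Q[:,:2]*1000).astype(np.float32))],Q[:,2].mean())
# triangulate ball: blob of light grey in top and scene
for n,box in [('top0',(240,285,190,230)),('scene0',(350,395,225,270))]:
    im,d,c=load(n); x0,x1,y0,y1=box
    cv2.imwrite('pics/b_%s.png'%n,cv2.resize(im[y0:y1,x0:x1],None,fx=10,fy=10,interpolation=cv2.INTER_CUBIC))
```

```text
block [array([ 576.9, -201.1]), array([37.6, 37.7]), np.float64(28.9)] 0.06315207942925186
```

View pics/b_top0.png

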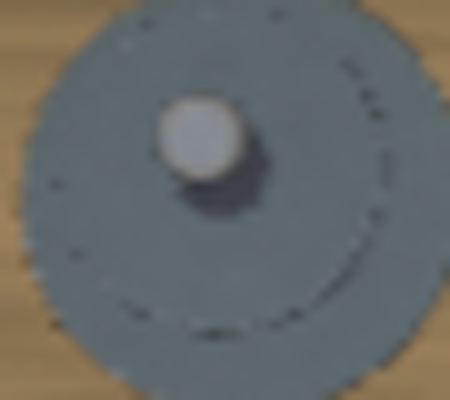

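View pics/b_scene0.png

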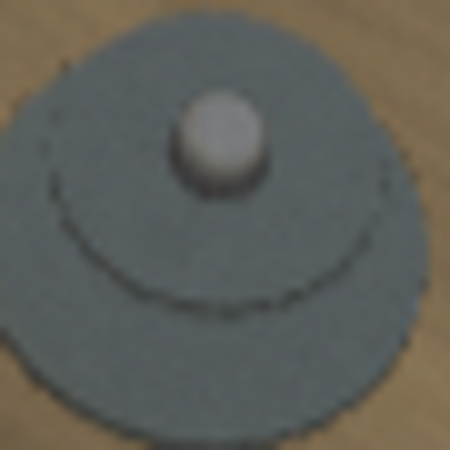

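Run:
```python
from h import *
_,_,ct=load('top0');_,_,cs=load('scene0')
print(onz(ct,259.6,203.2,.0775),onz(cs,371.5,238.8,.0775))
o1,d1=ray(ct,259.6,203.2);o2,d2=ray(cs,371.5,238.8)
s=np.linalg.lstsq(np.stack([d1,-d2],1),o2-o1,rcond=None)[0]; print(o1+s[0]*d1,o2+s[1]*d2)
# same for the block top centre (known) as a check
```

```text
[0.57129017 0.2351948  0.0775    ] [0.57320045 0.235607   0.0775    ]
[0.57167358 0.2355371  0.07495097] [0.57195554 0.23503541 0.07492601]
```

```bash
python3 -m inch '[[0,-0.292,0.4,-0.002,0,0,-1],[0,-0.292,0.4,0,0,0,-1],[0,-0.292,0.4,0,0,0,-1],[0,-0.292,0.4,0,0,0,-1],[0,0,0.6,0,0,0,-1],[0,0,0.6,0,0,0,-1],[0,0,0.6,0,0,0,-1],[0,0,0,0,0,0,-1]]'
python3 -c "
from h import *
st(); snap('wrist','w7');snap('scene','s7')
im,d,c=load('s7'); cv2.imwrite('pics/s7c.png',cv2.resize(im[80:230,170:330],None,fx=4,fy=4))"
```

```text
clock: 11.75
eef_pos: [0.5777, -0.1976, 0.0869]
tool_rot: [0.862, -0.506, -0.004, 0.002]
ft_force: [-0.3, 0.0, -0.5]
grip_width: 0.0853
clock 11.75
joint_pos [-0.3284  0.5565  0.0931  1.1165 -0.0025  2.3038]
eef_pos [ 0.5777 -0.1976  0.0869]
tool_rot [ 0.8624 -0.5061 -0.0042  0.0021]
ft_force [-0.2765  0.0185 -0.4945]
ft_torque [-0.0178  0.0456 -0.0134]
grip_width 0.0853
```

View pics/w7.png

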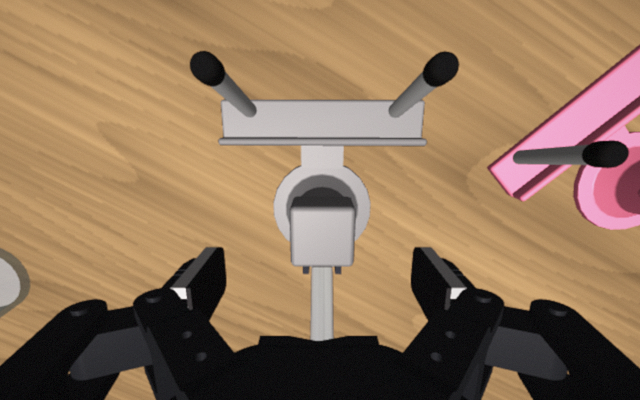

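View pics/s7c.png

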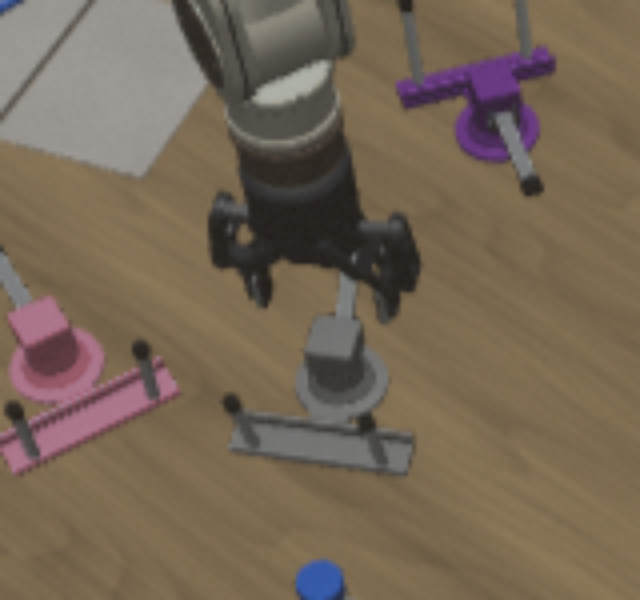

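```bash
python3 -m inch '[[0.11,0.05,0.53,0,0,0,-1],[0,0,0.53,0,0,0,-1],[0,0,0.53,0,0,0,-1],[0,0,0.53,0,0,0,-1],[0,0,0,0,0,0,-1],[0,0,0,0,0,0,-1],[0,0,0,0,0,0,1],[0,0,0,0,0,0,1]]'
python3 -m inch '[[0,0,0,0,0,0,1],[0,0,0,0,0,0,1],[0,0,0,0,0,0,1],[0,0,0,0,0,0,1],[0,0,0,0,0,0,1],[0,0,0,0,0,0,1],[0,0,0,0,0,0,1],[0,0,0,0,0,0,1]]'
python3 -c "
from h import *
st(); snap('wrist','w8')"
```

```text
clock: 12.65
eef_pos: [0.5799, -0.2026, 0.0388]
tool_rot: [0.862, -0.507, 0.0, 0.001]
ft_force: [-0.1, -0.1, -0.3]
grip_width: 0.0588
clock: 13.45
eef_pos: [0.5791, -0.2014, 0.039]
tool_rot: [0.862, -0.506, -0.001, 0.001]
ft_force: [-2.6, 3.0, 6.2]
grip_width: 0.0367
clock 13.45
joint_pos [-3.3430e-01  6.0240e-01  3.6000e-02  1.0068e+00 -6.0000e-04  2.2986e+00]
eef_pos [ 0.5791 -0.2014  0.039 ]
tool_rot [ 8.623e-01 -5.065e-01 -1.100e-03  5.000e-04]
ft_force [-2.5829  2.9713  6.1849]
ft_torque [1.0128 0.7238 0.0286]
grip_width 0.0367
```

View pics/w8.png

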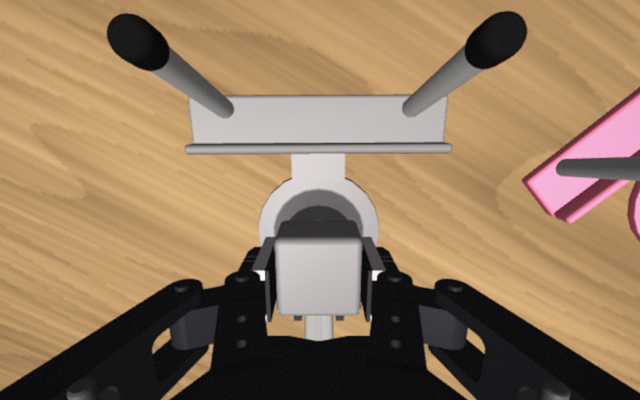

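```bash
python3 -m inch '[[0,0,-0.3,0,0,0,1],[0,0,-0.7,0,0,0,1],[0,0,-0.7,0,0,0,1],[0,0,-0.7,0,0,0,1],[0,0,-0.7,0,0,0,1],[0,0,-0.7,0,0,0,1],[0,0,-0.7,0,0,0,1],[0,0,-0.7,0,0,0,1]]'
python3 -c "
from h import *
st(); snap('wrist','w9')
im,d,c=load('w9'); P=cloud(c,d); o=bot.get_obs(); e=np.array(o['eef_pos'])
hx=np.array([.8745,.485]); hy=np.array([-.485,.8745]); Q=P-e
for v in range(100,330,15):
    q=np.median(Q[v-1:v+2,314:322].reshape(-1,3),0); print(v,(q[:2]@hx*1000).round(1),(q[:2]@hy*1000).round(1),(q[2]*1000).round(1))
v,u=np.mgrid[0:400,0:640]
b=(u>277)&(u<360)&(v>220)&(v<320)&(abs(Q[...,2]-.024)<.004); q=Q[b]; print('block',[np.percentile(q[:,:2]@hx,k) for k in (1,99)],[np.percentile(q[:,:2]@hy,k) for k in (1,99)],q[:,2].mean())
"
```

```text
clock: 14.3
eef_pos: [0.5784, -0.2022, 0.1669]
tool_rot: [0.862, -0.507, -0.002, 0.002]
ft_force: [0.4, -0.3, -7.0]
grip_width: 0.0367
clock 14.3
joint_pos [-0.3347  0.501   0.2181  1.2936 -0.0033  2.2993]
eef_pos [ 0.5784 -0.2022  0.1669]
tool_rot [ 0.862  -0.5069 -0.0025  0.0022]
ft_force [ 0.3557 -0.2613 -6.9813]
ft_torque [-0.0021  0.0113 -0.0067]
grip_width 0.0367
100 73.4 1.5 -33.6
115 65.6 1.4 -33.9
130 57.7 1.4 -33.5
145 50.7 1.4 -22.7
160 41.3 1.5 -33.6
175 32.8 1.5 -33.3
190 23.6 1.5 -35.4
205 17.3 1.4 -25.9
220 16.0 1.5 -5.3
235 16.4 1.3 16.3
250 11.4 1.3 20.2
265 4.4 1.3 20.5
280 -2.5 1.1 20.5
295 -9.8 1.2 20.8
310 -17.1 1.2 20.9
325 -33.7 1.3 9.4
block [np.float64(-0.019600252861617914), np.float64(0.015311542148863086)] [np.float64(-0.016279993283955154), np.float64(0.017823792213332093)] 0.020752268447027735
```

View pics/w9.png

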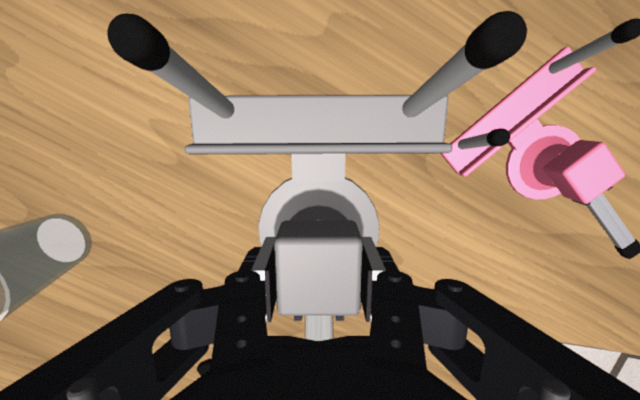

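```bash
python3 -m inch '[[0,0,-0.11,0,0,-0.0312,1],[0,0,-0.11,0,0,-0.0312,1],[0,0,-0.11,0,0,-0.0312,1],[0,0,-0.11,0,0,-0.0312,1],[0,0,-0.11,0,0,-0.0312,1],[0,0,-0.11,0,0,-0.0312,1],[0,0,-0.11,0,0,-0.0312,1],[0,0,-0.11,0,0,-0.0312,1]]'
python3 -m inch '[[-0.31,-0.8,0,0,0,0,1],[-0.31,-1,0,0,0,0,1],[-0.31,-1,0,0,0,0,1],[-0.31,-1,0,0,0,0,1],[-0.31,-1,0,0,0,0,1],[-0.31,-1,0,0,0,0,1],[-0.31,-1,0,0,0,0,1],[-0.31,-1,0,0,0,0,1]]'
python3 -m inch '[[-0.31,-1,0,0,0,0,1],[-0.31,-1,0,0,0,0,1],[-0.31,-1,0,0,0,0,1],[-0.31,-1,0,0,0,0,1],[-0.31,-1,0,0,0,0,1],[-0.31,-1,0,0,0,0,1],[-0.31,-1,0,0,0,0,1],[-0.1,-0.4,0,0,0,0,1]]'
python3 -m inch '[[0,0,0,0,0,0,1],[0,0,0,0,0,0,1],[0,0,0,0,0,0,1],[0,0,0,0,0,0,1],[0,0,0,0,0,0,1],[0,0,0,0,0,0,1],[0,0,0,0,0,0,1],[0,0,0,0,0,0,1]]'
cat > go.py <<'E'
from h import *
import sys
from scipy.spatial.transform import Rotation as R
o=bot.get_obs(); e=np.array(o['eef_pos']); M=R.from_quat(o['tool_rot']).as_matrix()
T=np.array([float(x) for x in sys.argv[1:4]])
print('delta world mm',((T-e)*1000).round(1),'units tool',(M.T@(T-e)/.025).round(3),'toolx yaw',np.degrees(np.arctan2(M[1,0],M[0,0])),'z',M[:,2].round(4))
E
python3 -c "
from h import *
st(); snap('scene','s10'); snap('top','t10'); snap('wrist','w10')
im,d,c=load('s10'); cv2.imwrite('pics/s10c.png',cv2.resize(im[150:330,280:480],None,fx=4,fy=3.3))"
python3 go.py .5722 .2365 .1395
```

```text
clock: 15.15
eef_pos: [0.5787, -0.2022, 0.188]
tool_rot: [0.991, -0.137, -0.003, 0.001]
ft_force: [0.8, 0.0, -7.1]
grip_width: 0.0368
clock: 15.95
eef_pos: [0.5727, 0.0031, 0.1879]
tool_rot: [0.99, -0.139, -0.003, 0.002]
ft_force: [-0.5, -0.5, -7.9]
grip_width: 0.0368
clock: 16.75
eef_pos: [0.569, 0.198, 0.1875]
tool_rot: [0.99, -0.138, -0.003, 0.001]
ft_force: [-0.2, -0.4, -7.3]
grip_width: 0.0366
clock: 17.55
eef_pos: [0.5701, 0.1958, 0.1895]
tool_rot: [0.99, -0.139, -0.001, 0.001]
ft_force: [0.3, 0.0, -8.1]
grip_width: 0.0368
clock 17.55
joint_pos [ 3.3110e-01  4.6720e-01  2.2340e-01  1.3299e+00 -5.0000e-04  2.1808e+00]
eef_pos [0.5701 0.1958 0.1895]
tool_rot [ 9.903e-01 -1.390e-01 -1.200e-03  9.000e-04]
ft_force [ 0.2958  0.0119 -8.0777]
ft_torque [-0.0726  0.0402  0.0088]
grip_width 0.0368
delta world mm [  2.2  40.6 -49.9] units tool [-0.359 -1.589  1.994] toolx yaw -15.963279250655454 z [-0.0027 -0.0015 -1.    ]
```

View pics/s10c.png

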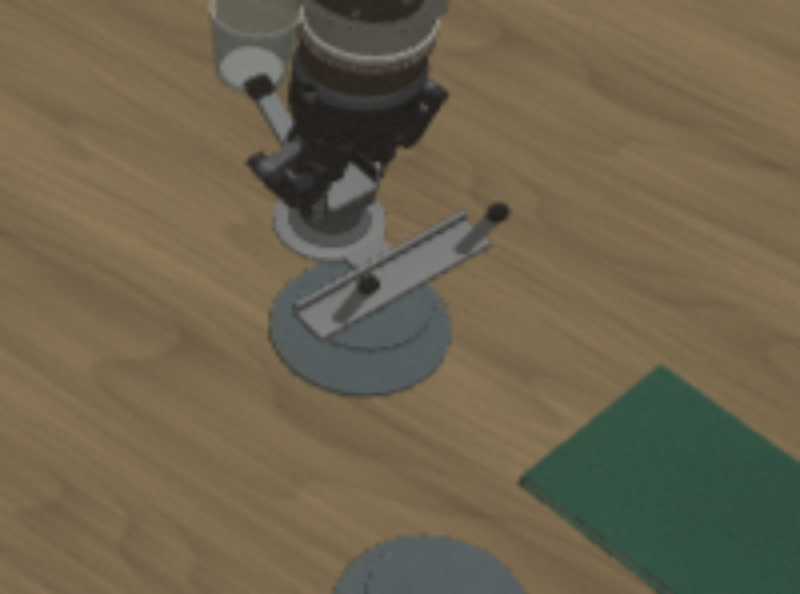

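View pics/w10.png

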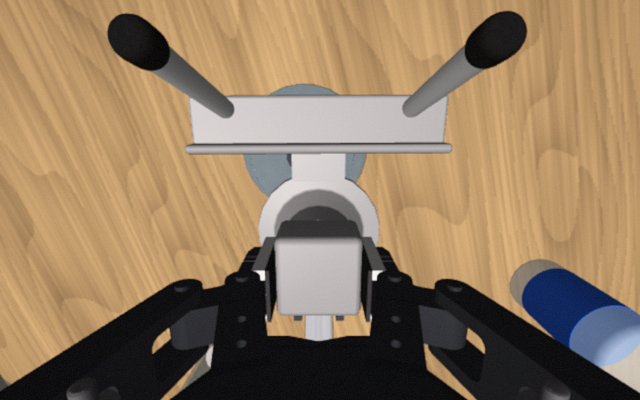

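```bash
python3 -m inch '[[-0.12,-0.4,0.3,0,0,0,1],[-0.12,-0.4,0.4,0,0,0,1],[-0.12,-0.4,0.4,0,0,0,1],[0,-0.39,0.4,0,0,0,1],[0,0,0.4,0,0,0,1],[0,0,0.1,0,0,0,1],[0,0,0,0,0,0,1],[0,0,0,0,0,0,1]]'
python3 -c "
from h import *
st(); snap('scene','s11'); snap('top','t11'); snap('wrist','w11')
im,d,c=load('s11'); cv2.imwrite('pics/s11c.png',cv2.resize(im[180:280,310:430],None,fx=6,fy=6))"
python3 go.py .5722 .2365 .1335
```

```text
clock: 18.5
eef_pos: [0.5724, 0.2361, 0.1396]
tool_rot: [0.99, -0.139, -0.001, 0.001]
ft_force: [-0.1, -0.2, -7.4]
grip_width: 0.0368
clock 18.5
joint_pos [ 3.9150e-01  5.2790e-01  1.8960e-01  1.2353e+00 -5.0000e-04  2.2416e+00]
eef_pos [0.5724 0.2361 0.1396]
tool_rot [ 9.903e-01 -1.392e-01 -1.100e-03  9.000e-04]
ft_force [-0.0796 -0.1586 -7.3889]
ft_torque [-0.0969 -0.005   0.0106]
grip_width 0.0368
delta world mm [-0.5  0.2 -6.7] units tool [-0.021 -0.002  0.268] toolx yaw -16.001249427374816 z [-1.3e-03 -9.0e-04 -1.0e+00]
```

View pics/s11c.png

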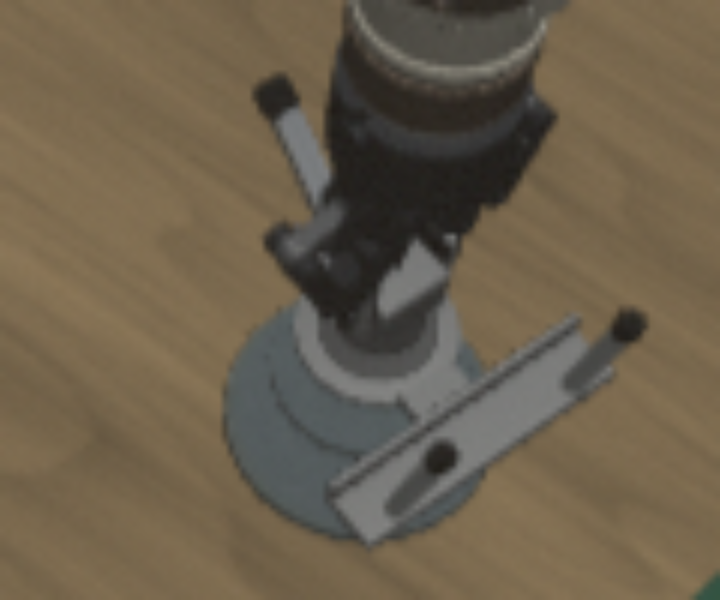

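View pics/w11.png

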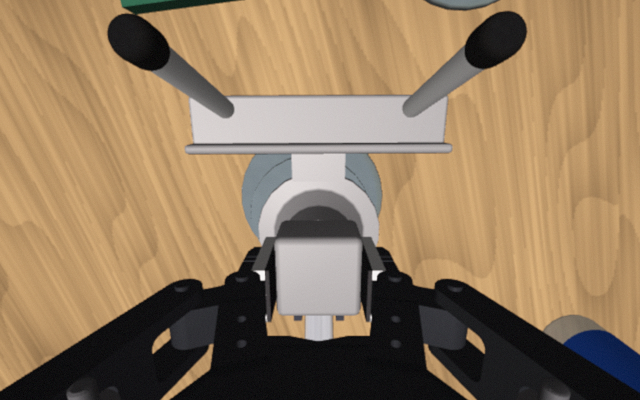

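```bash
python3 -m inch '[[-0.02,0,0.06,0,0,0,1],[0,0,0.06,0,0,0,1],[0,0,0.06,0,0,0,1],[0,0,0.06,0,0,0,1],[0,0,0.06,0,0,0,1],[0,0,0.06,0,0,0,1],[0,0,0.06,0,0,0,1],[0,0,0.06,0,0,0,1]]'
python3 -m inch '[[0,0,0.04,0,0,0,1],[0,0,0.04,0,0,0,1],[0,0,0.04,0,0,0,1],[0,0,0.04,0,0,0,1],[0,0,0,0,0,0,1],[0,0,0,0,0,0,1],[0,0,0,0,0,0,1],[0,0,0,0,0,0,1]]'
python3 -m inch '[[0,0,0.04,0,0,0,1],[0,0,0.04,0,0,0,1],[0,0,0.04,0,0,0,1],[0,0,0,0,0,0,1],[0,0,0,0,0,0,1],[0,0,0,0,0,0,1],[0,0,0,0,0,0,1],[0,0,0,0,0,0,1]]'
```

```text
clock: 19.45
eef_pos: [0.5716, 0.2366, 0.1272]
tool_rot: [0.99, -0.139, -0.001, 0.001]
ft_force: [0.5, 0.3, -6.4]
grip_width: 0.0366
clock: 20.25
eef_pos: [0.5717, 0.2367, 0.1235]
tool_rot: [0.99, -0.139, -0.001, 0.001]
ft_force: [-0.1, -0.3, -7.9]
grip_width: 0.0367
clock: 21.05
eef_pos: [0.5717, 0.2366, 0.1204]
tool_rot: [0.99, -0.139, -0.001, 0.001]
ft_force: [-0.5, -0.2, -7.5]
grip_width: 0.0367
```

```bash
python3 -m inch '[[0,0,0.03,0,0,0,1],[0,0,0.03,0,0,0,1],[0,0,0.03,0,0,0,1],[0,0,0.03,0,0,0,1],[0,0,0,0,0,0,1],[0,0,0,0,0,0,1],[0,0,0,0,0,0,1],[0,0,0,0,0,0,1]]'
```

```text
clock: 21.85
eef_pos: [0.5717, 0.2366, 0.1174]
tool_rot: [0.99, -0.139, -0.001, 0.001]
ft_force: [0.2, -0.2, -7.8]
grip_width: 0.0369
```

```bash
python3 -m inch '[[0,0,0.02,0,0,0,1],[0,0,0.02,0,0,0,1],[0,0,0.02,0,0,0,1],[0,0,0.02,0,0,0,1],[0,0,0,0,0,0,1],[0,0,0,0,0,0,1],[0,0,0,0,0,0,1],[0,0,0,0,0,0,1]]'
```

```text
clock: 22.65
eef_pos: [0.5716, 0.2366, 0.1154]
tool_rot: [0.99, -0.139, -0.001, 0.001]
ft_force: [0.6, 0.3, -8.0]
grip_width: 0.0368
```

```bash
python3 -m inch '[[0,0,0.02,0,0,0,1],[0,0,0.02,0,0,0,1],[0,0,0.02,0,0,0,1],[0,0,0.02,0,0,0,1],[0,0,0,0,0,0,1],[0,0,0,0,0,0,1],[0,0,0,0,0,0,1],[0,0,0,0,0,0,1]]'
```

```text
clock: 23.45
eef_pos: [0.5716, 0.2366, 0.1134]
tool_rot: [0.99, -0.139, -0.001, 0.001]
ft_force: [-0.0, 0.5, -7.8]
grip_width: 0.037
```

```bash
python3 -m inch '[[0,0,0.02,0,0,0,1],[0,0,0.02,0,0,0,1],[0,0,0.02,0,0,0,1],[0,0,0.02,0,0,0,1],[0,0,0,0,0,0,1],[0,0,0,0,0,0,1],[0,0,0,0,0,0,1],[0,0,0,0,0,0,1]]'
```

```text
clock: 24.25
eef_pos: [0.5716, 0.2366, 0.1114]
tool_rot: [0.99, -0.139, -0.001, 0.001]
ft_force: [-0.6, 0.1, -8.4]
grip_width: 0.0368
```

```bash
python3 -m inch '[[0,0,0.02,0,0,0,1],[0,0,0.02,0,0,0,1],[0,0,0.02,0,0,0,1],[0,0,0.02,0,0,0,1],[0,0,0,0,0,0,1],[0,0,0,0,0,0,1],[0,0,0,0,0,0,1],[0,0,0,0,0,0,1]]'
```

```text
clock: 25.05
eef_pos: [0.5716, 0.2366, 0.1094]
tool_rot: [0.99, -0.139, -0.001, 0.001]
ft_force: [1.0, 0.0, -7.7]
grip_width: 0.0369
```

```bash
python3 -m inch '[[0,0,0.02,0,0,0,1],[0,0,0.02,0,0,0,1],[0,0,0.02,0,0,0,1],[0,0,0.02,0,0,0,1],[0,0,0,0,0,0,1],[0,0,0,0,0,0,1],[0,0,0,0,0,0,1],[0,0,0,0,0,0,1]]'; python3 -c "
from h import *
st()"
```

```text
clock: 25.85
eef_pos: [0.5716, 0.2366, 0.1074]
tool_rot: [0.99, -0.139, -0.001, 0.001]
ft_force: [0.5, -0.3, -6.6]
grip_width: 0.037
clock 25.85
joint_pos [ 3.9260e-01  5.5010e-01  1.3930e-01  1.1630e+00 -4.0000e-04  2.2421e+00]
eef_pos [0.5716 0.2366 0.1074]
tool_rot [ 9.903e-01 -1.389e-01 -1.200e-03  9.000e-04]
ft_force [ 0.4773 -0.2805 -6.6175]
ft_torque [-0.1237 -0.0194 -0.0242]
grip_width 0.037
```

```bash
python3 -m inch '[[0,0,0.015,0,0,0,1],[0,0,0.015,0,0,0,1],[0,0,0.015,0,0,0,1],[0,0,0.015,0,0,0,1],[0,0,0,0,0,0,1],[0,0,0,0,0,0,1],[0,0,0,0,0,0,1],[0,0,0,0,0,0,1]]'; python3 -c "
from h import *
st()"
```

```text
clock: 26.65
eef_pos: [0.5716, 0.2366, 0.1059]
tool_rot: [0.99, -0.139, -0.001, 0.001]
ft_force: [-0.6, 0.2, -7.4]
grip_width: 0.0368
clock 26.65
joint_pos [ 3.9260e-01  5.5120e-01  1.3710e-01  1.1597e+00 -3.0000e-04  2.2421e+00]
eef_pos [0.5716 0.2366 0.1059]
tool_rot [ 9.903e-01 -1.389e-01 -1.200e-03  9.000e-04]
ft_force [-0.6044  0.1975 -7.4094]
ft_torque [-0.047   0.011  -0.0276]
grip_width 0.0368
```

```bash
python3 -m inch '[[0,0,0.03,0,0,0,1],[0,0,0.03,0,0,0,1],[0,0,0.03,0,0,0,1],[0,0,0.03,0,0,0,1],[0,0,0.03,0,0,0,1],[0,0,0.03,0,0,0,1],[0,0,0,0,0,0,1],[0,0,0,0,0,0,1]]'
```

```text
clock: 27.45
eef_pos: [0.5716, 0.2366, 0.1013]
tool_rot: [0.99, -0.139, -0.001, 0.001]
ft_force: [0.5, -0.3, -6.5]
grip_width: 0.0368
```

```bash
python3 -m inch '[[0,0,0.02,0,0,0,1],[0,0,0.02,0,0,0,1],[0,0,0.02,0,0,0,1],[0,0,0.02,0,0,0,1],[0,0,0.02,0,0,0,1],[0,0,0,0,0,0,1],[0,0,0,0,0,0,1],[0,0,0,0,0,0,1]]'
```

```text
clock: 28.25
eef_pos: [0.5716, 0.2366, 0.0989]
tool_rot: [0.99, -0.139, -0.001, 0.001]
ft_force: [-0.4, 0.7, -7.4]
grip_width: 0.0373
```

```bash
python3 -m inch '[[0,0,0.02,0,0,0,1],[0,0,0.02,0,0,0,1],[0,0,0.02,0,0,0,1],[0,0,0,0,0,0,1],[0,0,0,0,0,0,1],[0,0,0,0,0,0,1],[0,0,0,0,0,0,1],[0,0,0,0,0,0,1]]'
```

```text
clock: 29.05
eef_pos: [0.5716, 0.2366, 0.0974]
tool_rot: [0.99, -0.139, -0.001, 0.001]
ft_force: [-0.5, -0.3, -7.6]
grip_width: 0.0373
```

```bash
python3 -m inch '[[0,0,0.02,0,0,0,1],[0,0,0.02,0,0,0,1],[0,0,0,0,0,0,1],[0,0,0,0,0,0,1],[0,0,0,0,0,0,1],[0,0,0,0,0,0,1],[0,0,0,0,0,0,1],[0,0,0,0,0,0,1]]'; python3 -c "
from h import *
st()"
```

```text
clock: 29.85
eef_pos: [0.5716, 0.2366, 0.0963]
tool_rot: [0.99, -0.139, -0.001, 0.001]
ft_force: [-0.5, -0.4, -7.0]
grip_width: 0.0367
clock 29.85
joint_pos [ 3.9260e-01  5.5890e-01  1.2370e-01  1.1388e+00 -3.0000e-04  2.2421e+00]
eef_pos [0.5716 0.2366 0.0963]
tool_rot [ 9.903e-01 -1.389e-01 -1.300e-03  9.000e-04]
ft_force [-0.4631 -0.4102 -7.0145]
ft_torque [-0.1028  0.0093 -0.0305]
grip_width 0.0367
```

```bash
python3 -m inch '[[0,0,0.02,0,0,0,1],[0,0,0.01,0,0,0,1],[0,0,0,0,0,0,1],[0,0,0,0,0,0,1],[0,0,0,0,0,0,1],[0,0,0,0,0,0,1],[0,0,0,0,0,0,1],[0,0,0,0,0,0,1]]'; python3 -c "
from h import *
st()"
```

```text
clock: 30.65
eef_pos: [0.5716, 0.2366, 0.0956]
tool_rot: [0.99, -0.139, -0.001, 0.001]
ft_force: [-0.2, 0.3, -7.1]
grip_width: 0.0368
clock 30.65
joint_pos [ 3.9260e-01  5.5950e-01  1.2270e-01  1.1372e+00 -3.0000e-04  2.2421e+00]
eef_pos [0.5716 0.2366 0.0956]
tool_rot [ 9.903e-01 -1.389e-01 -1.300e-03  9.000e-04]
ft_force [-0.2028  0.3365 -7.0768]
ft_torque [-0.0985  0.0552 -0.0043]
grip_width 0.0368
```

```bash
python3 -m inch '[[0,0,0.02,0,0,0,1],[0,0,0,0,0,0,1],[0,0,0,0,0,0,1],[0,0,0,0,0,0,1],[0,0,0.01,0,0,0,1],[0,0,0,0,0,0,1],[0,0,0,0,0,0,1],[0,0,0,0,0,0,1]]'; python3 -c "
from h import *
st()"
```

```text
clock: 31.45
eef_pos: [0.5716, 0.2365, 0.095]
tool_rot: [0.99, -0.139, -0.001, 0.001]
ft_force: [-0.6, -1.1, -4.6]
grip_width: 0.0368
clock 31.45
joint_pos [ 3.9260e-01  5.5980e-01  1.2180e-01  1.1358e+00 -4.0000e-04  2.2421e+00]
eef_pos [0.5716 0.2365 0.095 ]
tool_rot [ 9.903e-01 -1.389e-01 -1.200e-03  9.000e-04]
ft_force [-0.6323 -1.1093 -4.6322]
ft_torque [-0.1045  0.2513  0.0169]
grip_width 0.0368
```

```bash
python3 -m inch '[[0,0,0.01,0,0,0,1],[0,0,0,0,0,0,1],[0,0,0,0,0,0,1],[0,0,0,0,0,0,1],[0,0,0,0,0,0,1],[0,0,0,0,0,0,1],[0,0,0,0,0,0,1],[0,0,0,0,0,0,1]]'; python3 -c "
from h import *
st();snap('wrist','w12')"
```

```text
clock: 32.25
eef_pos: [0.5716, 0.2365, 0.0949]
tool_rot: [0.99, -0.139, -0.001, 0.001]
ft_force: [-2.7, -2.0, 1.8]
grip_width: 0.0368
clock 32.25
joint_pos [ 3.9260e-01  5.5980e-01  1.2150e-01  1.1355e+00 -5.0000e-04  2.2421e+00]
eef_pos [0.5716 0.2365 0.0949]
tool_rot [ 0.9903 -0.1389 -0.0012  0.001 ]
ft_force [-2.7339 -1.9828  1.7792]
ft_torque [-0.3996  0.8027  0.0475]
grip_width 0.0368
```

```bash
python3 -m inch '[[0,0,0,0,0,0,-1],[0,0,0,0,0,0,-1],[0,0,0,0,0,0,-1],[0,0,0,0,0,0,-1],[0,0,0,0,0,0,-1],[0,0,0,0,0,0,-1],[0,0,-0.3,0,0,0,-1],[0,0,-0.6,0,0,0,-1]]'
python3 -m inch '[[0,0,-0.8,0,0,0,-1],[0,0,-0.8,0,0,0,-1],[0,0,-0.8,0,0,0,-1],[0,0,-0.8,0,0,0,-1],[0,0,-0.8,0,0,0,0],[0,0,-0.5,0,0,0,1],[0,0,0,0,0,0,1],[0,0,0,0,0,0,1]]'
cat > m.py <<'E'
from h import *
import sys
st(); im,d,c=snap('wrist',sys.argv[1]); P=cloud(c,d); v,u=np.mgrid[0:400,0:640]
hx=np.array([np.cos(np.radians(74)),np.sin(np.radians(74))]); hy=np.array([-hx[1],hx[0]]); B=np.array([.5713,.2353])
Q=P[...,:2]-B; X=Q@hx; Y=Q@hy; Z=P[...,2]
b=(abs(X)<.03)&(abs(Y)<.03)&(abs(Z-.119)<.006); q=P[b]; print('block',cv2.minAreaRect((q[:,:2]*1000).astype(np.float32)),q[:,2].mean())
p,*_=np.linalg.lstsq(np.c_[X[b],Y[b],np.ones(b.sum())],Z[b],rcond=None); print('block plane slopes hx,hy',p)
b=(X<-.028)&(X>-.125)&(abs(Y)<.012)&(Z>.08)&(Z<.19)
if b.sum()>20:
    p=np.polyfit(X[b],Z[b],1); print('handle slope',p,'angle',-np.arctan(p[0]),'Y',Y[b].mean(),'X min',X[b].min(),b.sum())
b=(X>.05)&(X<.078)&(abs(Y)<.06)&(Z>.05)&(Z<.09); p,*_=np.linalg.lstsq(np.c_[X[b],Y[b],np.ones(b.sum())],Z[b],rcond=None); print('ledge',p, np.median(Z[b]))
b=(np.hypot(X,Y)<.036)&(np.hypot(X,Y)>.030)&(Z<.08); print('footplate top',np.percentile(Z[b],[10,50,90]))
E
python3 m.py w13
```

```text
clock: 33.1
eef_pos: [0.5707, 0.2362, 0.1163]
tool_rot: [0.99, -0.139, -0.003, 0.002]
ft_force: [0.9, -0.1, -0.3]
grip_width: 0.0853
clock: 33.9
eef_pos: [0.572, 0.2368, 0.2298]
tool_rot: [0.99, -0.139, -0.001, 0.001]
ft_force: [0.1, -1.3, -0.5]
grip_width: 0.0281
clock 33.9
joint_pos [ 3.9270e-01  4.8700e-01  3.5910e-01  1.4454e+00 -4.0000e-04  2.2422e+00]
eef_pos [0.572  0.2368 0.2298]
tool_rot [ 9.903e-01 -1.389e-01 -1.000e-03  8.000e-04]
ft_force [ 0.0534 -1.3119 -0.5257]
ft_torque [-0.0038 -0.0313  0.0209]
grip_width 0.0281
block ((571.824462890625, 234.9920654296875), (37.379207611083984, 37.47655487060547), 74.6395034790039) 0.11910722287113382
block plane slopes hx,hy [-0.01423928  0.0028971   0.11911631]
handle slope [-0.93422507  0.07797789] angle 0.7514054311075317 Y -0.0009963461920640313 X min -0.08982727793842046 1545
ledge [-0.21619123 -0.0020214   0.08113629] 0.06555192335466238
footplate top [0.0615872  0.06260794 0.06495383]
```

View pics/w13.png

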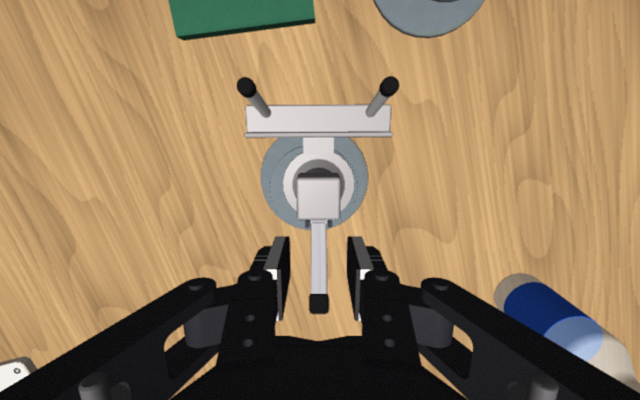

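```bash
python3 -m inch '[[0,0.668,0,0,0,0,1],[0,0.668,0,0,0,0,1],[0,0.668,0,0,0,0,1],[0,0.668,0,0,0,0,1],[0,0,0,-0.04,0,0,1],[0,0,0,-0.04,0,0,1],[0,0,0,-0.04,0,0,1],[0,0,0,-0.04,0,0,1]]'
python3 -m inch '[[0,0,0,-0.04,0,0,1],[0,0,0,-0.04,0,0,1],[0,-0.4,0.42,0,0,0,1],[0,-0.4,0.42,0,0,0,1],[0,-0.4,0.42,0,0,0,1],[0,-0.4,0.42,0,0,0,1],[0,0,0,0,0,0,1],[0,0,0,0,0,0,1]]'
python3 m.py w14; python3 go.py .5537 .1725 .1527
python3 -c "
from h import *
snap('scene','s14')
im,d,c=load('s14'); cv2.imwrite('pics/s14c.png',cv2.resize(im[150:280,290:440],None,fx=5,fy=5))"
```

```text
clock: 34.75
eef_pos: [0.5537, 0.1721, 0.2303]
tool_rot: [0.958, -0.134, -0.036, 0.249]
ft_force: [0.3, 0.7, -0.7]
grip_width: 0.0001
clock: 35.55
eef_pos: [0.5532, 0.1724, 0.1714]
tool_rot: [0.92, -0.128, -0.053, 0.366]
ft_force: [-0.2, -0.7, 0.1]
grip_width: 0.0
clock 35.55
joint_pos [ 0.5475  0.9078  0.7096  1.9819 -0.4822  2.5501]
eef_pos [0.5532 0.1724 0.1714]
tool_rot [ 0.9202 -0.1285 -0.053   0.366 ]
ft_force [-0.1582 -0.7456  0.0841]
ft_torque [ 0.646  -0.1762 -0.0349]
grip_width 0.0
block ((571.9310302734375, 235.00332641601562), (39.16989517211914, 38.14678192138672), 74.4808349609375) 0.11885843013115181
block plane slopes hx,hy [-0.04837818  0.00133892  0.11906356]
handle slope [-0.20924645  0.13380082] angle 0.20627035903635896 Y -0.0007531026169312075 X min -0.0835939711322078 4862
ledge [0. 0. 0.] nan
footplate top [0.06180438 0.06260168 0.06341917]
delta world mm [  0.2  -0.1 -19.4] units tool [ 0.01  -0.531  0.567] toolx yaw -15.977679894237907 z [-0.1906 -0.6593 -0.7273]
  return _methods._mean(a, axis=axis, dtype=dtype,
  ret = ret.dtype.type(ret / rcount)
```

View pics/w14.png

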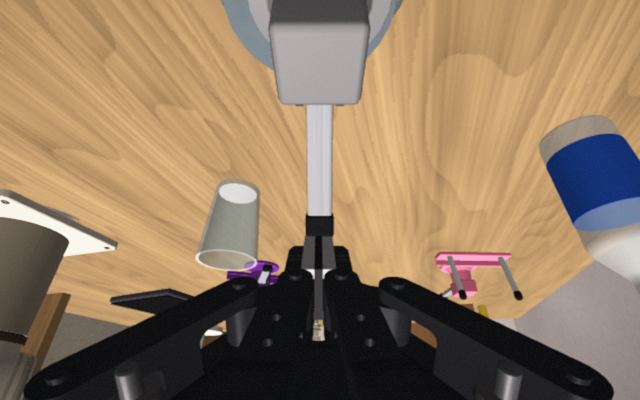

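View pics/s14c.png

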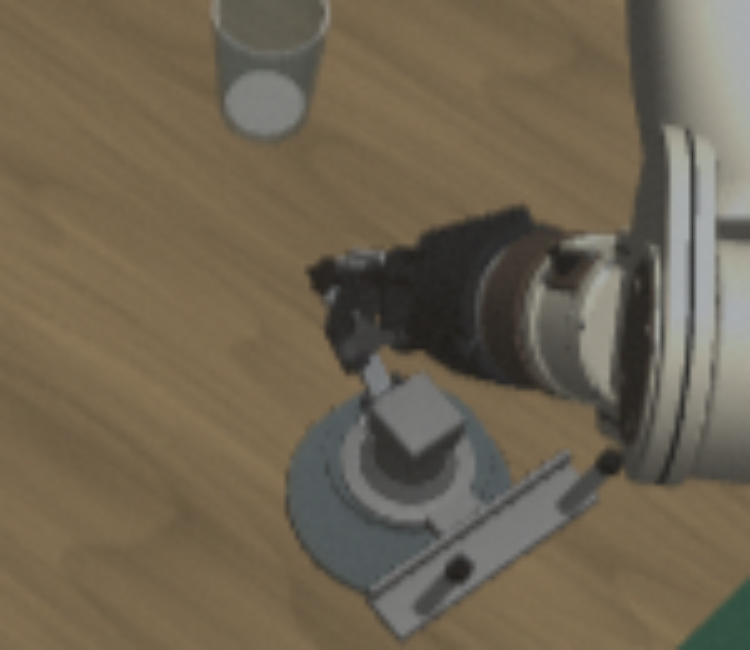

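```bash
python3 -m inch '[[0,-0.26,0.28,0,0,0,1],[0,-0.27,0.28,0,0,0,1],[0,0,0.05,0,0,0,1],[0,0,0.05,0,0,0,1],[0,0,0.05,0,0,0,1],[0,0,0.05,0,0,0,1],[0,0,0,0,0,0,1],[0,0,0,0,0,0,1]]'
python3 go.py .5537 .1725 .1527; python3 -c "
from h import *
st(); snap('wrist','w15')"
```

```text
clock: 36.45
eef_pos: [0.5526, 0.1696, 0.149]
tool_rot: [0.92, -0.129, -0.052, 0.365]
ft_force: [0.7, 0.6, -0.8]
grip_width: -0.0002
delta world mm [1.1 2.9 3.7] units tool [ 0.011  0.012 -0.192] toolx yaw -15.970057065991998 z [-0.1901 -0.6591 -0.7276]
clock 36.45
joint_pos [ 0.5446  0.9123  0.6616  1.9259 -0.4839  2.5473]
eef_pos [0.5526 0.1696 0.149 ]
tool_rot [ 0.9205 -0.1288 -0.0522  0.3653]
ft_force [ 0.6924  0.5625 -0.7626]
ft_torque [ 0.6278 -0.1712 -0.0604]
grip_width -0.0002
```

View pics/w15.png

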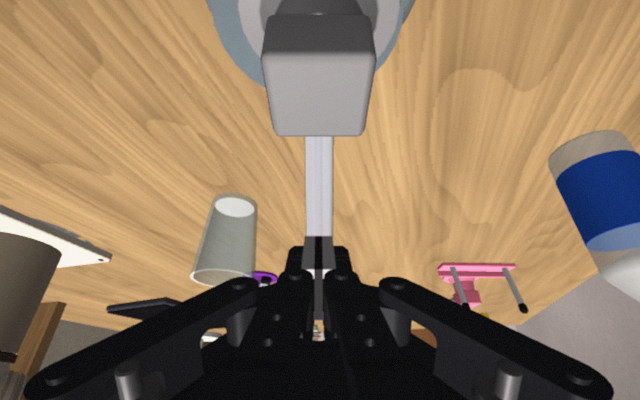

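```bash
python3 -m inch '[[0,0,0.05,0,0,0,1],[0,0,0.05,0,0,0,1],[0,0,0.05,0,0,0,1],[0,0,0.05,0,0,0,1],[0,0.005,0.088,0.01,0,0,1],[0,0.005,0.088,0.01,0,0,1],[0,0.005,0.088,0.01,0,0,1],[0,0.005,0.088,0.01,0,0,1]]'
python3 -c "
from h import *
st()"
```

```text
clock: 37.3
eef_pos: [0.5499, 0.1613, 0.1388]
tool_rot: [0.942, -0.132, -0.044, 0.305]
ft_force: [-0.4, 2.1, 0.5]
grip_width: 0.0002
clock 37.3
joint_pos [ 0.5065  0.8048  0.5049  1.7456 -0.427   2.4599]
eef_pos [0.5499 0.1613 0.1388]
tool_rot [ 0.942  -0.1317 -0.0438  0.3054]
ft_force [-0.3683  2.0654  0.5038]
ft_torque [ 0.9734 -0.1225 -0.0764]
grip_width 0.0002
```

```bash
python3 -m inch '[[0,0.005,0.088,0.01,0,0,1],[0,0.005,0.088,0.01,0,0,1],[0,0.005,0.088,0.01,0,0,1],[0,0.005,0.088,0.01,0,0,1],[0,0.005,0.088,0.01,0,0,1],[0,0.005,0.088,0.01,0,0,1],[0,0.005,0.088,0.01,0,0,1],[0,0.005,0.088,0.01,0,0,1]]'
python3 m.py w16
```

```text
clock: 38.1
eef_pos: [0.5474, 0.1521, 0.1245]
tool_rot: [0.973, -0.136, -0.027, 0.185]
ft_force: [-0.4, 1.5, 1.8]
grip_width: 0.0001
clock 38.1
joint_pos [ 0.4211  0.6312  0.2616  1.4512 -0.2836  2.3057]
eef_pos [0.5474 0.1521 0.1245]
tool_rot [ 0.9729 -0.1361 -0.0267  0.1849]
ft_force [-0.3778  1.5162  1.8226]
ft_torque [ 0.6978 -0.0078 -0.0648]
grip_width 0.0001
block ((571.936767578125, 234.77450561523438), (37.721580505371094, 38.2956428527832), 74.46458435058594) 0.11911577740643325
block plane slopes hx,hy [-0.01388425  0.00108903  0.11914397]
handle slope [-0.30113882  0.12919431] angle 0.292501254839358 Y -0.0004031504098375986 X min -0.08459432693938368 9613
ledge [0. 0. 0.] nan
footplate top [0.06165705 0.0625635  0.06348155]
  return _methods._mean(a, axis=axis, dtype=dtype,
  ret = ret.dtype.type(ret / rcount)
```

View pics/w16.png

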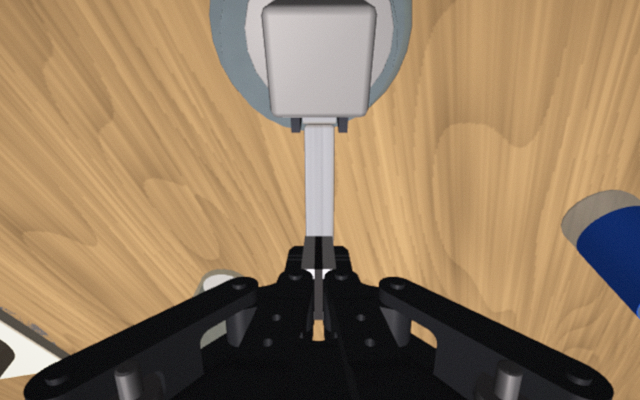

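```bash
python3 -m inch '[[0,0.005,0.088,0.01,0,0,1],[0,0.005,0.088,0.01,0,0,1],[0,0.005,0.088,0.01,0,0,1],[0,0.005,0.088,0.01,0,0,1],[0,0,0,0,0,0,1],[0,0.005,0.088,0.01,0,0,1],[0,0.005,0.088,0.01,0,0,1],[0,0,0,0,0,0,1]]'
python3 -c "
from h import *
st()"
```

```text
clock: 38.95
eef_pos: [0.5458, 0.1463, 0.112]
tool_rot: [0.986, -0.139, -0.014, 0.095]
ft_force: [0.9, -0.1, 0.9]
grip_width: -0.0001
clock 38.95
joint_pos [ 0.3443  0.5307  0.1018  1.2564 -0.1539  2.2033]
eef_pos [0.5458 0.1463 0.112 ]
tool_rot [ 0.9857 -0.1386 -0.0143  0.0945]
ft_force [ 0.911  -0.1098  0.8535]
ft_torque [ 0.0649 -0.0903 -0.0341]
grip_width -0.0001
```

```bash
python3 -m inch '[[0,0.005,0.088,0.01,0,0,1],[0,0.005,0.088,0.01,0,0,1],[0,0.005,0.088,0.01,0,0,1],[0,0.005,0.07,0.01,0,0,1],[0,0,0,0,0,0,1],[0,0,0,0,0,0,1],[0,0,0,0,0,0,1],[0,0,0,0,0,0,1]]'
python3 m.py w17
```

```text
clock: 39.75
eef_pos: [0.5454, 0.1451, 0.1035]
tool_rot: [0.99, -0.139, -0.006, 0.033]
ft_force: [-0.7, -1.8, 3.3]
grip_width: -0.0002
clock 39.75
joint_pos [ 0.2893  0.4785  0.0061  1.136  -0.0544  2.1395]
eef_pos [0.5454 0.1451 0.1035]
tool_rot [ 0.9898 -0.1387 -0.0058  0.0325]
ft_force [-0.6871 -1.8322  3.3182]
ft_torque [-0.2486  0.0382 -0.0254]
grip_width -0.0002
block ((571.1148681640625, 231.6891632080078), (32.340457916259766, 38.30069351196289), 74.26499938964844) 0.1191833424419501
block plane slopes hx,hy [0.01200296 0.00024905 0.11921893]
handle slope [-1.05687016  0.07123722] angle 0.8130400010545094 Y -0.0003214723718626541 X min -0.10353925348752376 13492
ledge [0. 0. 0.] nan
footplate top [0.06161831 0.06252235 0.06338321]
  return _methods._mean(a, axis=axis, dtype=dtype,
  ret = ret.dtype.type(ret / rcount)
```

View pics/w17.png

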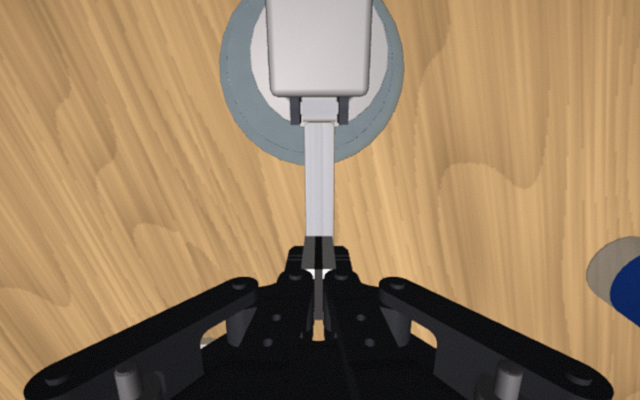

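```bash
python3 -m inch '[[0,0,0.04,0.005,0,0,1],[0,0,0.04,0.005,0,0,1],[0,0,0.04,0.005,0,0,1],[0,0,0.04,0.005,0,0,1],[0,0,0,0,0,0,1],[0,0,0,0,0,0,1],[0,0,0,0,0,0,1],[0,0,0,0,0,0,1]]'
python3 m.py w18 2>/dev/null
```

```text
clock: 40.6
eef_pos: [0.5453, 0.1449, 0.0995]
tool_rot: [0.99, -0.139, -0.001, 0.001]
ft_force: [-0.7, -0.4, 1.7]
grip_width: -0.0
clock 40.6
joint_pos [ 2.6030e-01  4.5660e-01 -3.9000e-02  1.0786e+00 -1.2000e-03  2.1098e+00]
eef_pos [0.5453 0.1449 0.0995]
tool_rot [ 0.9903 -0.1389 -0.0013  0.0012]
ft_force [-0.696  -0.4188  1.7125]
ft_torque [-0.1001  0.0303 -0.0037]
grip_width -0.0
block ((571.0910034179688, 231.5757598876953), (32.432315826416016, 38.393531799316406), 73.86164093017578) 0.11915102548363092
block plane slopes hx,hy [0.0143966  0.00022594 0.11920113]
handle slope [-1.20278851  0.05782476] angle 0.8771993176319431 Y -0.000311766707494107 X min -0.10623783436269642 14768
ledge [0. 0. 0.] nan
footplate top [0.0616931  0.06254502 0.06342055]
```

Still 1.7 N at z = 0.0995. I'll press on in small steps until the stop resists.

```bash
python3 -m inch '[[0,0,0.02,0,0,0,1],[0,0,0,0,0,0,1],[0,0,0,0,0,0,1],[0,0,0.02,0,0,0,1],[0,0,0,0,0,0,1],[0,0,0,0,0,0,1],[0,0,0,0,0,0,1],[0,0,0,0,0,0,1]]'
```

```text
clock: 41.45
eef_pos: [0.5453, 0.1449, 0.0986]
tool_rot: [0.99, -0.139, -0.001, 0.001]
ft_force: [-0.7, -2.1, 2.1]
grip_width: -0.0001
```

```bash
python3 -m inch '[[0,0,0.02,0,0,0,1],[0,0,0,0,0,0,1],[0,0,0,0,0,0,1],[0,0,0,0,0,0,1],[0,0,0,0,0,0,1],[0,0,0,0,0,0,1],[0,0,0,0,0,0,1],[0,0,0,0,0,0,1]]'
```

```text
clock: 42.25
eef_pos: [0.5454, 0.1449, 0.0983]
tool_rot: [0.99, -0.139, -0.001, 0.001]
ft_force: [-1.2, -2.2, 4.6]
grip_width: -0.0002
```

```bash
python3 -m inch '[[0,0,0.02,0,0,0,1],[0,0,0,0,0,0,1],[0,0,0,0,0,0,1],[0,0,0,0,0,0,1],[0,0,0,0,0,0,1],[0,0,0,0,0,0,1],[0,0,0,0,0,0,1],[0,0,0,0,0,0,1]]'
```

```text
clock: 43.05
eef_pos: [0.5454, 0.1448, 0.0981]
tool_rot: [0.99, -0.139, -0.001, 0.001]
ft_force: [-1.7, -3.1, 6.7]
grip_width: 0.0002
```

```bash
python3 -m inch '[[0,0,0.02,0,0,0,1],[0,0,0,0,0,0,1],[0,0,0,0,0,0,1],[0,0,0.02,0,0,0,1],[0,0,0,0,0,0,1],[0,0,0,0,0,0,1],[0,0,0,0,0,0,1],[0,0,0,0,0,0,1]]'
python3 -m inch '[[0,0,-0.2,0,0,0,1],[0,0,-0.5,0,0,0,1],[0,-0.5,-1,0,0,0,1],[0,-0.5,-1,0,0,0,1],[0,-0.5,-1,0,0,0,1],[0,-0.5,-1,0,0,0,1],[0,0,0,0,0,0,1],[0,0,0,0,0,0,1]]'
python3 m.py w19; python3 -c "
from h import *
snap('scene','s19'); snap('top','t19')
im,d,c=load('s19'); cv2.imwrite('pics/s19c.png',cv2.resize(im[180:280,310:430],None,fx=6,fy=6))"
```

```text
clock: 43.85
eef_pos: [0.5455, 0.1446, 0.0976]
tool_rot: [0.99, -0.139, -0.001, 0.001]
ft_force: [-3.2, -2.9, 9.1]
grip_width: -0.0003
clock: 44.65
eef_pos: [0.5597, 0.1938, 0.2144]
tool_rot: [0.99, -0.138, -0.001, 0.001]
ft_force: [-0.3, -0.7, -0.9]
grip_width: -0.0001
clock 44.65
joint_pos [ 3.3350e-01  4.3450e-01  2.3710e-01  1.3753e+00 -3.0000e-04  2.1822e+00]
eef_pos [0.5597 0.1938 0.2144]
tool_rot [ 9.904e-01 -1.385e-01 -8.000e-04  6.000e-04]
ft_force [-0.2558 -0.6767 -0.9492]
ft_torque [ 0.0447 -0.0076 -0.0442]
grip_width -0.0001
block ((571.883056640625, 234.17999267578125), (37.67417526245117, 38.01956558227539), 73.9825210571289) 0.11911469769617279
block plane slopes hx,hy [-0.00108141  0.00170847  0.119116  ]
handle slope [0.01279401 0.10041119] angle -0.012793310524596785 Y -0.0007851752037411851 X min -0.07984489197823928 940
ledge [-1.98133059e-01  6.99758969e-05  8.03961930e-02] 0.06561128364598505
footplate top [0.0616529  0.06267122 0.06488991]
```

View pics/w19.png

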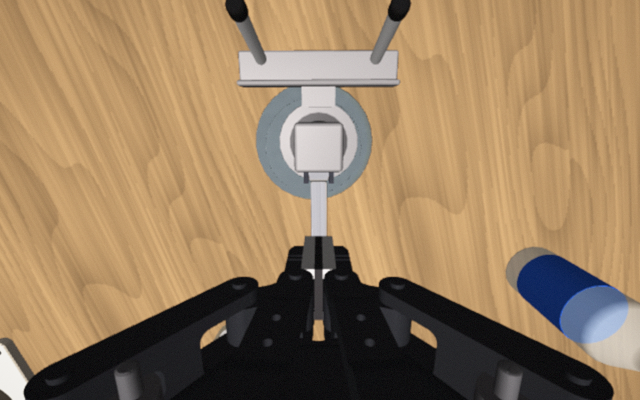

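View pics/s19c.png

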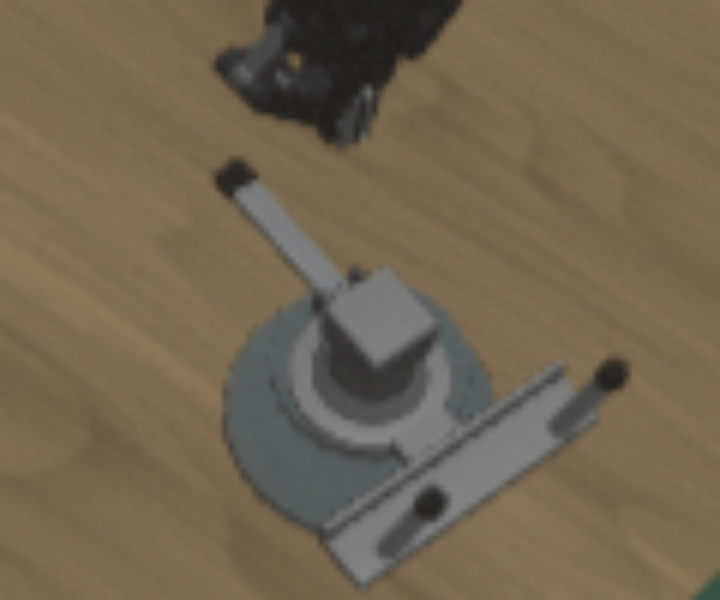

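Run:
```python
from h import *
a,_,_=load('top0'); b,_,_=load('t19')
for n,(x0,x1,y0,y1) in dict(bottle=(325,362,105,150),tumbler=(325,360,252,288),book=(125,215,175,245),pink=(440,520,125,185)).items():
    print(n,cv2.absdiff(a[y0:y1,x0:x1],b[y0:y1,x0:x1]).mean())
cv2.imwrite('pics/t19v.png',b)
```

```text
bottle 5.506506506506507
tumbler 6.161904761904762
book 4.378042328042328
pink 5.8904861111111115
```

View pics/t19.png

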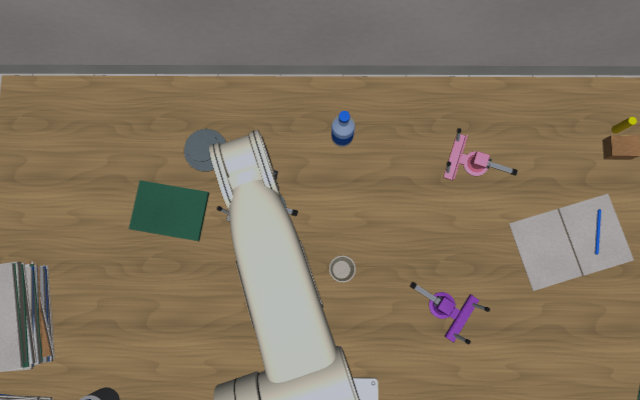

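The final top view shows the bottle (343,130), tumbler (342,269) and book (170,210) where they started. I'm handing the job in.

```bash
python3 -c "
from workcell import bot
print(bot.job_done())"
```

```text
the job is handed in; nothing more can be done
None
```

The grey holder is seated on the right-hand ball stand, its handle is pressed down to the stop, and the job was handed in at about 45 s of the 72 s allowed.

- **Raising the handle:** I pinched the handle and swung it up to about 0.75 rad while the holder stood on the desk.
- **Seating the holder:** I carried it over and lowered it in small steps. I saw no side force above about 1 N while the ball was going in. At the saucer the wrist reading shifted by about 9 N, roughly the holder's weight and a little more, and then I let go.
- **Locking:** I pressed the handle down along its arc with closed fingers. It took about 2 to 4 N on the way, then about 9 N against the stop.

**Last checks:**
- The block top is level and reads 0.119 m. Home would be 0.118 m, and the camera reads heights about 1 mm high.
- The handle slope reads −0.013 rad, which is level within noise.
- The gripper stands clear of everything.
- The bottle, tumbler and book look unmoved in the top view.

**What did not fully agree:** The plane fitted to the block top showed slopes of up to about 0.05 rad in tilted or cut-off wrist views. They went away in the last full view (0.001 to 0.002 rad). I judged the hook by the handle angle and the firm stop, since I could not see it directly.

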